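# Clamp the drawer divider with the slip-on lever bar

### The arm

A 6-joint arm with a two-finger parallel gripper is mounted at the origin on the work surface. World frame = base frame: x ahead of the robot, y to its left, z up, the work surface at z = 0. Lengths are in mm, angles in rad, forces in N, time in s.
With the tool pointing down it reaches from about 325 to 875 mm from the base axis. Payload 4.4 kg.
Tool frame: the origin (TCP) lies midway between the tips of the shut fingers; the grasp point (between the pads) lies 19 mm behind it; z points along the fingers, y is the direction in which the jaws open and shut (so a half turn about z gives the same grasp; the last joint's range is limited). The gripper opens to 85 mm and grips with 20 to 120 N. Pads are 22 mm wide; open, the fingers measure 114 mm over their backs; the gripper's body (76 mm by 85 mm) begins 54 mm behind the grasp point. The pads swing forward as they close: fully open they stand 13 mm farther back than shut.
Start: joints at [-1.47, 0.207, 1.542, -0, 1.393, -0.15], TCP at [143.247, -556.873, 210.782] pointing down, gripper open.
Joint ranges: [-2.73, 2.73], [-0.86, 2.22], [0.23, 2.46], [-1.11, 4.25], [0.08, 2.63], [-2.82, 2.82]. Speed limits (rad/s): [2.79, 2.79, 3.14, 3.14, 3.14, 3.14].

### API

Orientations are given as a unit quaternion [x, y, z, w].
In Python, from station import status, eyes, job_done gives the robot as it stands.
- The arm moves only by the shell command python3 -m inch 'ROWS' [OPENING] [FORCE]. ROWS is JSON, one flat list of numbers, 4 for each row, row after row: the shift along the tool's x, y, z in cm, then the turn about the tool's z in degrees. A call has 1 to 12 rows; each row shifts and turns the commanded pose from where the row before left it, along the tool's axes as they then stand; what a row does not reach is not made up. A row lasts 1/8 s, in which the tool goes at most 62.5 mm and 10.7 degrees, less where a joint would pass 70% of its speed; a pose out of reach is approached as far as the arm can. A call with a gripper value outside its range is refused whole. OPENING is the gripper's target within -1 to 1 (fully open at 1, half-way at 0, shut at -1), set as the call begins (- or left out, the last holds). The fingers move at their own pace and stop on an object; FORCE is the grip in N (left out, the last holds). Time passes only in rows, so rows that do not move let the fingers close. It gives the time, the measured TCP pose, the force and the opening at its end, in the units of the state.
- status.get_obs(): the state, without advancing time (a new reading comes with each control period).
- eyes.camera(name): name is "scene" or "top" or "wrist"; returns a dict with "pixels" (480x640x3 uint8, red, green, blue), "K" (3x3 intrinsics, pixels), "R" (3x3) and "t" (3): a world point X has camera coordinates R X + t. Camera axes: x right, y down, z forward; pixel columns grow to the right and rows downward; lengths in mm; the calibration is good to about 2 mm. The wrist camera is an equidistant fisheye: a pixel r from the principal point sees the ray r / f radians off the axis. A picture is of the moment at which its call begins. There is no depth.
- job_done(): hands the job in, once; it reports no verdict.
Trained networks look in the newest picture that a camera, given by its name, has taken for a name from the list of things; names that differ only in an ending like _2 or _b are one class to them, and where a whole thing is asked for, a point or a joint stands for the part that bears it (a point fixed in the world has none). Each returns a list of dicts, best first, with "score" (0 to 1); they miss things now and then, are a little off and sometimes report something else, mostly with a low value. They report only what shows in the picture. A call takes as long as a camera call. They do not tell look-alikes from the thing itself.
- eyes.spot_in(name, camera): "bbox" ([left, top, width, height] in pixels, round what is visible of it).
- eyes.cut_out(name, camera): "pixels" (480x640 bool, what is visible of it) and "bbox" ([left, top, width, height] in pixels, round what is visible of it).
- eyes.landmark_of(name, camera): "centre" ([column, row] in pixels: a listed point, or the origin of a listed thing).
The state is a dict: "t": time; "qpos": joint angles; "joint_vel": joint speeds; "joint_efforts": joint torques, N m; "tcp_pos": TCP position; "orientation": TCP orientation; "ft_force": force on the tool from outside, world axes, zero at the start; "wrist_torque": the same for the moment, N m; "grip_width": opening from 0.0 (shut) to 1.0 (fully open).
Only numpy, scipy, OpenCV 4.12 (cv2) and the standard library are available. Lean on these libraries where they do the work, as an engineer would, in place of code of your own. Each camera call takes 0.05 s, during which the arm holds its last target. There are 200 camera calls.

### The job

The clear divider in this kitchen drawer is loose: slide the square aluminium bar fully home onto the clamp's short lever and use it to throw the lever past its dead point until it rests on its stop and the divider is held tight against the right-hand wall. Work by feel: keep the bar's push on the lever light, ease off as soon as the lever stops, and do not push the lever with the gripper. Then draw the bar off, lay it flat on the drawer floor in front of the divider, and leave the egg cup, the dispenser and the spoons where they are.

Things in the scene. Friction and masses are not known exactly. Their poses are not given: they have to be found in the camera images.
- drawer: White melamine drawer with a wooden front, lifted out and standing on the worktop; does not move. Origin: middle of the inner floor's upper face (12 mm above the worktop). x: towards the drawer's back, y: to its left, z up. Inside 380 mm (x) by 470 mm (y), walls 60 mm high above the floor (front 65 mm).
- lever_pivot (a point): Vertical pivot axis of the push toggle clamp screwed to the drawer floor on the left, at the height of the lever's centre line: drawer frame (100, 140, 45) mm. Axes as the drawer's.
- lever (a joint): Angle of the clamp lever, rad; it swings level, counter-clockwise from above as it grows. The lever points at yaw 2.793 + this value in the drawer frame. 0 fully open, dead point 1.40, fixed stop 1.484 (locked, 25 deg in front of the divider). Stiff pivot, friction 0.42 N m, so it stays put where left and past the dead point must be pressed on until it meets its stop; load torque up to about 0.8 N m more before the dead point.
- lever_arm: The lever: its frame has the origin on the pivot axis, x outwards along the lever, z up. Bare square steel stub 12 mm thick from the red shoulder (22 mm square, face 36 mm from the pivot) to 81 mm, then a round nose to 90 mm. Once it is on its stop, 5 N at the bar's middle is enough to feel it; over about 10 N there strains the clamp.
- lever_shoulder (a point): Middle of the shoulder's outer face, 36 mm from the pivot, which the bar's mouth meets when fully home. x outwards along the lever.
- lever_tip (a point): End of the stub's round nose, 89.5 mm from the pivot.
- bar: Loose slip-on extension bar: square aluminium tube 22 mm thick, bore 17 mm (so it has 5 mm of play on the stub, up to 6 deg when fully home, and the lever trails behind it), 150 mm long plus a 4 mm black end cap, about 100 g, balancing 4 mm capwards of its middle. Origin: middle of the tube on its axis. x along the tube from the open mouth to the capped end. Lies flat on the drawer floor (axis 11 mm above it).
- bar_mouth (a point): Centre of the bar's open mouth, 75 mm from the bar's origin on its -x side.
- foot: Sprung rubber foot of the clamp's plunger, 22 mm across, 45 mm above the floor; driven to the right (drawer -y) by the lever. Origin: centre of its pressing face.
- divider: Loose clear slotted acrylic divider, 279 mm long along the drawer's y, 6 mm thick, 50 mm high (end blocks 26 mm wide, 56 mm high), two 70 mm cross panels on its back side, 320 g. Origin: centre of the main panel's underside; at drawer x = 100 mm, y = -95.5 mm once its right end meets the right wall (it starts some mm short of it).
- egg_cup: White ceramic egg cup, 49 mm wide, 60 mm high, upright on the floor at the front right. Origin: centre of its underside.
- dispenser: Green twist-cap formula dispenser, 75 mm wide, 114 mm high, closed, in the back right corner. Origin: centre of its underside.
- spoon_pink: Pastel pink plastic spoon, 115 mm long, 25 mm wide, lying behind the divider. Origin: underside, near its middle.
- spoon_blue: Pastel blue plastic spoon, same size, beside the pink one.
Things that resemble listed ones, but are neither listed nor needed, are in the scene too. Several things have the shape of the bar; the one meant has the colours described above.

How it is judged:
By the outcome, as a careful person would: the job done as asked, in the order asked, and still so for the second after the job is handed in, with the robot touching nothing.
It also fails if it takes over 64 s, if anything falls off the work surface, if the arm or the gripper's body presses on something with over 40 N, if the wrist force passes 120 N, or if a joint passes its speed limit or range.

## Working session

There is one attempt and no reset: what is moved stays moved. The work goes in short steps, Python scripts to look and compute and a shell command to move; the robot and the scene stay as the last step left them, time stands still between calls to the robot, and variables do not carry over. Pictures are saved under pics/ and viewed, and the job is handed in when it is done.

```bash
ls; mkdir -p pics; python3 - <<'E'
from station import status, eyes
import cv2
print(status.get_obs())
for n in ["scene","top","wrist"]:
    c=eyes.camera(n); cv2.imwrite(f"pics/{n}0.png",c["pixels"][:,:,::-1]); print(n,c["K"],c["R"],c["t"])
E
```

```text
pics
{'t': 0.0, 'qpos': array([-1.46952442e+00,  2.07412508e-01,  1.54300229e+00,  4.94430422e-05,
        1.39349494e+00, -1.50496639e-01]), 'joint_vel': array([ 0.00197798,  0.00076644,  0.00048491,  0.00073469, -0.00023135,
       -0.0010385 ]), 'joint_efforts': array([ 5.31366277e-04, -3.83034396e+01, -2.91597193e+01, -3.47860544e-05,
        1.05720307e-02, -1.08417117e-05]), 'tcp_pos': array([ 143.16532245, -556.04393671,  209.60715357]), 'orientation': array([ 9.92086918e-01,  1.25547618e-01,  5.28331033e-05, -1.15759191e-03]), 'ft_force': array([ 0.75212567, -0.60937902, -1.07009261]), 'wrist_torque': array([0.01471015, 0.00292134, 0.05855546]), 'grip_width': 0.9994242679694887}
scene [[517.77787843   0.         323.03598294]
 [  0.         517.77787843 236.61149727]
 [  0.           0.           1.        ]] [[ 0.87338042  0.48703696  0.00128385]
 [ 0.3848827  -0.68857188 -0.61460074]
 [-0.29844926  0.53727438 -0.7888373 ]] [-484.45889552 -164.79296612 1586.45437306]
top [[539.74891172   0.         318.77400908]
 [  0.         539.74891172 245.09546786]
 [  0.           0.           1.        ]] [[-0.02781914 -0.99952396  0.01333948]
 [-0.99685049  0.02674838 -0.07465667]
 [ 0.07426432 -0.01537435 -0.99712007]] [   6.46975681  555.66642828 1185.0497867 ]
wrist [[371.64829954   0.         323.88992424]
 [  0.         371.64829954 238.00883134]
 [  0.           0.           1.        ]] [[ 0.24992762 -0.96826282 -0.00181503]
 [-0.92805519 -0.24008298  0.28473448]
 [-0.27613357 -0.06947856 -0.95860471]] [-573.81067954  -38.4517383   378.52768212]
```

View pics/scene0.png

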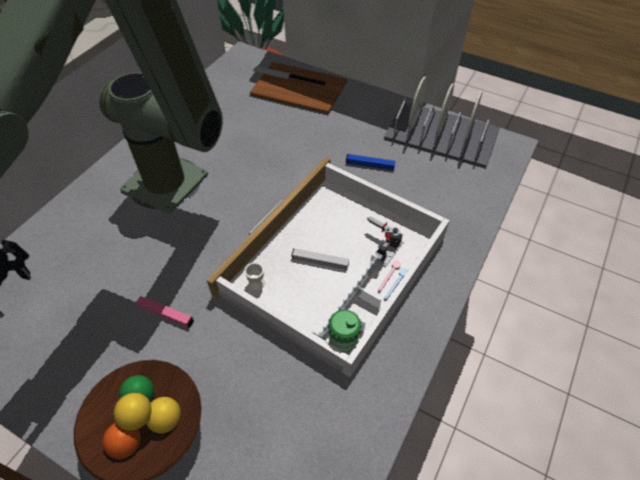

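View pics/top0.png

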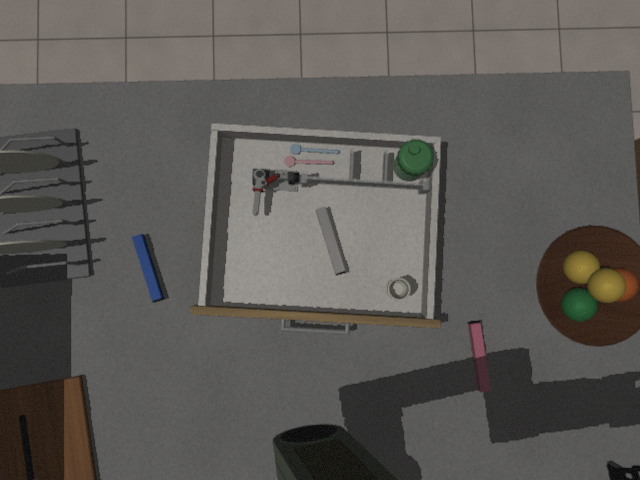

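View pics/wrist0.png

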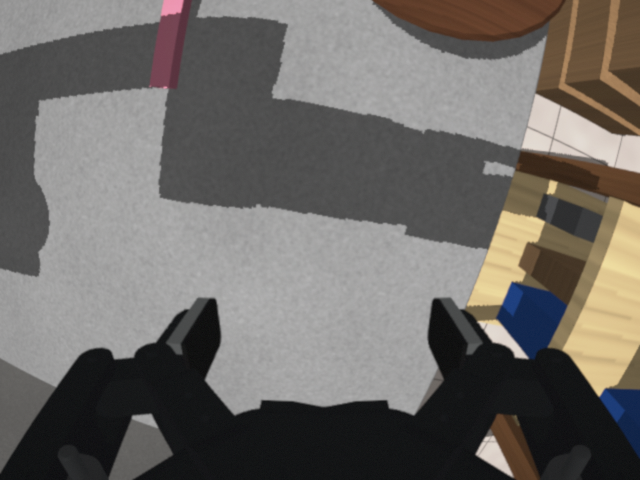

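The aluminium bar lies in the drawer at top (331,240) / scene (320,260). The look-alikes are outside the drawer: a blue bar at top (148,268) and a pink one at top (480,355). The lever stub shows at top (257,205). Next I'll measure the landmarks.

```bash
cat > h.py <<'E'
import numpy as np, cv2, json
from station import status, eyes
def cam(n,save=None):
    c=eyes.camera(n)
    if save: cv2.imwrite(f"pics/{save}.png",c["pixels"][:,:,::-1])
    return c
def ray(c,px,fish=False):
    K=c["K"];u=(px[0]-K[0,2])/K[0,0];v=(px[1]-K[1,2])/K[1,1]
    if fish:
        r=np.hypot(u,v);d=np.array([np.sin(r)*u/r,np.sin(r)*v/r,np.cos(r)])
    else:
        d=np.array([u,v,1.]);d/=np.linalg.norm(d)
    return -c["R"].T@c["t"], c["R"].T@d
def atz(c,px,z,fish=False):
    o,d=ray(c,px,fish);return o+d*(z-o[2])/d[2]
def tri(rs):
    A=np.zeros((3,3));b=np.zeros(3)
    for o,d in rs:
        P=np.eye(3)-np.outer(d,d);A+=P;b+=P@o
    X=np.linalg.solve(A,b);return X,[np.linalg.norm((np.eye(3)-np.outer(d,d))@(X-o)) for o,d in rs]
def proj(c,X,fish=False):
    p=c["R"]@np.asarray(X,float)+c["t"];K=c["K"]
    if fish:
        th=np.arctan2(np.hypot(p[0],p[1]),p[2]);h=np.hypot(p[0],p[1]);q=p[:2]/h*th
    else: q=p[:2]/p[2]
    return q*[K[0,0],K[1,1]]+[K[0,2],K[1,2]]
E
python3 - <<'E'
from h import *
cs={n:cam(n) for n in ["scene","top"]}
for nm in ["drawer","lever_pivot","lever_shoulder","lever_tip","bar","bar_mouth","foot","divider","egg_cup","dispenser"]:
    L={n:eyes.landmark_of(nm,n) for n in cs}
    for n in cs: print(nm,n,[(np.round(d["centre"],1).tolist(),round(d["score"],2)) for d in L[n][:4]])
    if all(L.values()):
        X,e=tri([ray(cs[n],L[n][0]["centre"]) for n in cs]);print("   ",X.round(1),np.round(e,1))
img=cs["top"]["pixels"][:,:,::-1]
cv2.imwrite("pics/topcrop.png",cv2.resize(img[120:330,190:450],None,fx=3,fy=2.85,interpolation=cv2.INTER_CUBIC))
img=cs["scene"]["pixels"][:,:,::-1]
cv2.imwrite("pics/scenecrop.png",cv2.resize(img[150:350,200:460],None,fx=3,fy=3,interpolation=cv2.INTER_CUBIC))
E
```

```text
drawer scene [([336.1, 262.6], 0.71)]
drawer top [([320.8, 224.1], 0.76), ([258.5, 173.3], 0.26)]
    [603.3 -14.9  13. ] [0.2 0.2]
lever_pivot scene [([395.7, 230.7], 0.65)]
lever_pivot top [([260.0, 173.5], 0.64), ([359.8, 183.3], 0.52)]
    [710.7 115.   73.4] [1.1 1.1]
lever_shoulder scene [([385.7, 224.4], 0.51)]
lever_shoulder top [([255.7, 192.5], 0.8)]
    [673.6 127.5  63.7] [3.8 3.8]
lever_tip scene [([365.9, 214.8], 0.84), ([397.5, 278.9], 0.35)]
lever_tip top [([255.7, 216.1], 0.95)]
    [617.8 125.5  74.7] [0.5 0.5]
bar scene [([160.0, 310.6], 0.79), ([319.6, 258.1], 0.7), ([369.5, 162.0], 0.56)]
bar top [([147.1, 267.1], 0.9), ([329.2, 241.2], 0.72), ([479.5, 353.6], 0.71), ([299.4, 177.1], 0.54)]
    [ 483.  -120.4  425.9] [355.5 355.5]
bar_mouth scene [([393.6, 165.1], 0.94), ([139.4, 302.9], 0.7)]
bar_mouth top [([319.4, 206.7], 0.93), ([486.4, 393.4], 0.62), ([140.8, 233.6], 0.61)]
    [647.6  19.4 362.8] [60.7 60.7]
foot scene [([380.4, 252.1], 0.47)]
foot top [([307.0, 152.3], 0.64), ([298.8, 177.4], 0.39)]
    [728.8   4.3 125.9] [13.6 13.6]
divider scene [([347.7, 302.9], 0.67)]
divider top [([360.4, 188.0], 0.62), ([320.7, 225.2], 0.45)]
    [ 685.4 -107.1    6.1] [0.8 0.8]
egg_cup scene []
egg_cup top [([396.1, 287.4], 0.58)]
dispenser scene [([343.1, 344.3], 0.91)]
dispenser top [([407.5, 166.1], 0.83), ([306.1, 153.7], 0.42)]
    [ 731.1 -216.4   11.7] [0.5 0.5]
```

View pics/topcrop.png

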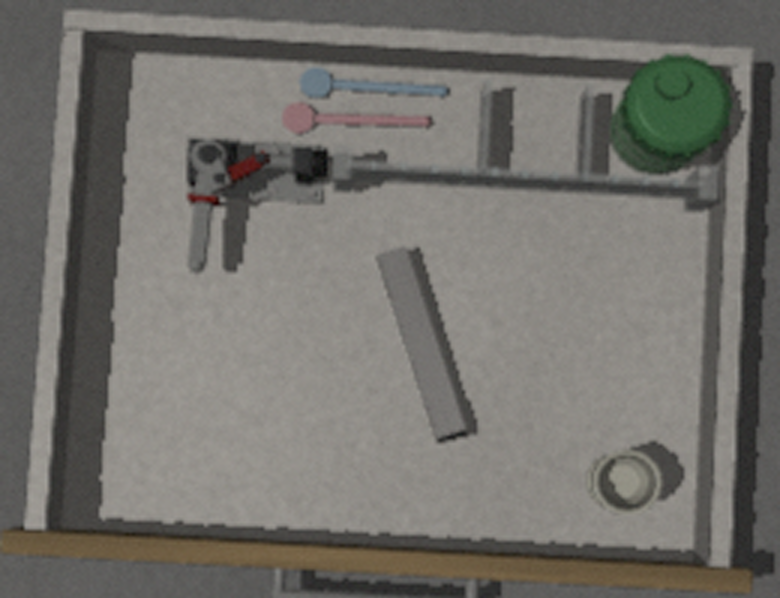

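View pics/scenecrop.png

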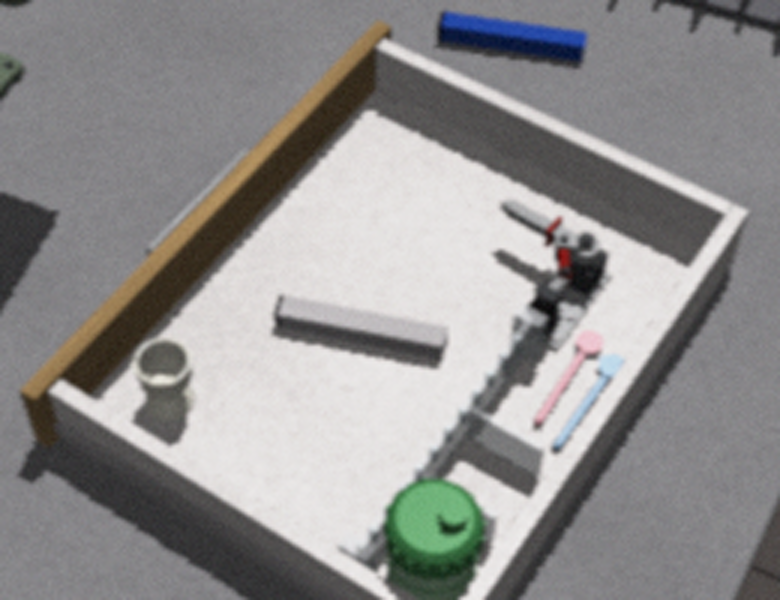

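```bash
python3 - <<'E'
from h import *
from scipy.optimize import minimize, differential_evolution
cs={n:cam(n) for n in ["scene","top"]}
G={}
for n,c in cs.items():
    g=cv2.GaussianBlur(cv2.cvtColor(c["pixels"],cv2.COLOR_RGB2GRAY).astype(np.float32),(0,0),1.0)
    G[n]=np.hypot(cv2.Sobel(g,cv2.CV_32F,1,0),cv2.Sobel(g,cv2.CV_32F,0,1)); G[n]=np.minimum(G[n],120)
def seg(a,b): return np.linspace(a,b,80)
hx,hy=190,235
def rect(z): 
    c=[(hx,hy,z),(hx,-hy,z),(-hx,-hy,z),(-hx,hy,z)]
    return [seg(np.array(c[i],float),np.array(c[(i+1)%4],float)) for i in range(4)]
P=rect(0)+[rect(60)[i] for i in (0,1,3)]
P=np.concatenate(P)
def score(p,names=("scene","top")):
    x,y,a=p;Rz=np.array([[np.cos(a),-np.sin(a),0],[np.sin(a),np.cos(a),0],[0,0,1]])
    X=P@Rz.T+[x,y,12];s=0
    for n in names:
        c=cs[n];q=X@c["R"].T+c["t"];u=q[:,0]/q[:,2]*c["K"][0,0]+c["K"][0,2];v=q[:,1]/q[:,2]*c["K"][1,1]+c["K"][1,2]
        s+=cv2.remap(G[n],u.astype(np.float32),v.astype(np.float32),cv2.INTER_LINEAR).mean()
    return -s
for names in [("scene","top"),("scene",),("top",)]:
    r=differential_evolution(score,[(590,620),(-30,0),(-.15,.15)],args=(names,),seed=1,maxiter=200,tol=1e-8)
    print(names,r.x.round(4),r.fun)
    x,y,a=r.x;R2=np.array([[np.cos(a),-np.sin(a)],[np.sin(a),np.cos(a)]])
    print("pivot",(R2@[100,140]+[x,y]).round(1))
    if len(names)==2: 
        piv=np.r_[R2@[100,140]+[x,y],57]; A=a
c=cs["top"]
for n in cs:
  for nm in ["lever_pivot","lever_shoulder","lever_tip"]:
    L=eyes.landmark_of(nm,n)[0]["centre"];X=atz(cs[n],L,57);d=X-piv
    print(n,nm,X.round(1),"r",np.hypot(*d[:2]).round(1),"ang drawer",np.round(np.arctan2(d[1],d[0])-A,3)%6.283)
  for k,d in enumerate(eyes.cut_out("bar",n)):
    m=d["pixels"];ys,xs=np.nonzero(m);col=cs[n]["pixels"][m].mean(0)
    X=np.array([atz(cs[n],(x,y),30)[:2] for x,y in zip(xs,ys)])
    rc=cv2.minAreaRect(X.astype(np.float32))
    print(n,d["score"],col.round(),np.round(rc[0],1),np.round(rc[1],1),round(rc[2],1))
  L=[d["centre"] for d in eyes.landmark_of("bar",n)];M=[d["centre"] for d in eyes.landmark_of("bar_mouth",n)]
  print([atz(cs[n],l,23)[:2].round(1).tolist() for l in L],[atz(cs[n],l,23)[:2].round(1).tolist() for l in M])
E
```

```text
('scene', 'top') [ 5.968061e+02 -1.320600e+01 -8.670000e-02] -163.2891845703125
pivot [708.6 117.6]
('scene',) [ 5.974492e+02 -6.394700e+00 -8.460000e-02] -89.3392562866211
pivot [708.9 124.7]
('top',) [ 6.00854e+02 -1.35415e+01 -8.41000e-02] -89.30013275146484
pivot [712.3 117.6]
scene lever_pivot [711.9 113.6  57. ] r 5.2 ang drawer 5.488
scene lever_shoulder [672.9 123.5  57. ] r 36.1 ang drawer 3.065
scene lever_tip [612.8 141.3  57. ] r 98.7 ang drawer 2.986
scene 0.92 [123.  68.  85.] [ 308.5 -360.9] [162.1  30. ] 5.7
scene 0.87 [145. 142. 143.] [565.4 -34.2] [153.5  39.9] 17.7
scene 0.83 [ 35.  56. 114.] [521.  362.9] [155.9  50.7] 20.5
[[292.5, -365.5], [526.9, 358.6], [562.0, -30.3]] [[636.8, -5.7], [587.8, 399.2], [222.5, -364.7]]
top lever_pivot [701.4 120.   57. ] r 7.6 ang drawer 2.904
top lever_shoulder [679.3 121.3  57. ] r 29.5 ang drawer 3.102
top lever_tip [617.8 119.7  57. ] r 90.8 ang drawer 3.205
top 0.88 [90. 57. 65.] [ 300.7 -351.4] [153.5  28.8] 6.1
top 0.84 [113. 111. 108.] [564.3 -34.2] [158.2  25.4] 16.1
top 0.8 [ 42.  61. 102.] [514.9 369.6] [153.3  27.1] 17.4
[[565.6, -29.8], [516.3, 370.8], [298.5, -355.8]] [[225.6, -363.4], [636.8, -10.1], [682.8, 124.6]]
```

```bash
python3 -m inch '[4.5,-3.35,0,-0.2,4.5,-3.35,0,-0.2,4.5,-3.35,0,-0.2,4.5,-3.35,0,-0.2,4.5,-3.35,0,-0.2,4.5,-3.35,0,-0.2,4.5,-3.35,0,-0.2,4.5,-3.35,0,-0.2,4.5,-3.35,0,-0.2,4.5,-3.35,0,-0.2,4.5,-3.35,0,-0.2,4.5,-3.35,0,0]' 1 && python3 - <<'E'
from h import *
c=cam("wrist","w1")
o=status.get_obs();print(o["t"],o["tcp_pos"],o["orientation"],o["qpos"],o["ft_force"])
for nm in ["bar","bar_mouth","lever_tip","lever_shoulder","lever_pivot","foot"]:
    print(nm,[(np.round(d["centre"],1).tolist(),round(d["score"],2),atz(c,d["centre"],23 if 'bar' in nm else 57,True).round(1).tolist()) for d in eyes.landmark_of(nm,"wrist")[:3]])
E
```

```text
t: 3.45
tcp_pos: [557.0, -23.4, 211.0]
orientation: [0.989, 0.145, 0.0, 0.0]
ft_force: [0.9, -1.5, 0.8]
grip_width: 1.0
3.5 [560.29785732 -17.59361831 211.04548868] [ 0.98914296  0.14691495  0.0027116  -0.00220025] [-0.18938662  0.17273533  1.58094597  0.00605057  1.38425057  1.0853993 ] [ 3.25511905  2.7896654  -0.1871542 ]
bar [([487.3, 433.5], 0.96, [310.9, -343.8, 23.0]), ([13.5, 153.9], 0.85, [519.3, 362.0, 23.0]), ([336.1, 200.4], 0.72, [564.9, -33.3, 23.0])]
bar_mouth [([337.7, 119.5], 0.95, [639.2, -12.2, 23.0]), ([467.9, 465.4], 0.74, [237.8, -351.8, 23.0]), ([14.8, 94.1], 0.69, [591.8, 375.7, 23.0])]
lever_tip [([178.2, 102.5], 0.62, [617.5, 128.6, 57.0]), ([541.8, 105.6], 0.43, [718.9, -189.6, 57.0])]
lever_shoulder [([203.6, 44.1], 0.69, [673.2, 120.3, 57.0])]
lever_pivot [([219.9, 9.1], 0.77, [707.7, 115.9, 57.0])]
foot [([311.6, 36.1], 0.55, [701.4, 30.6, 57.0]), ([218.9, 6.2], 0.18, [710.2, 117.8, 57.0])]
```

View pics/w1.png

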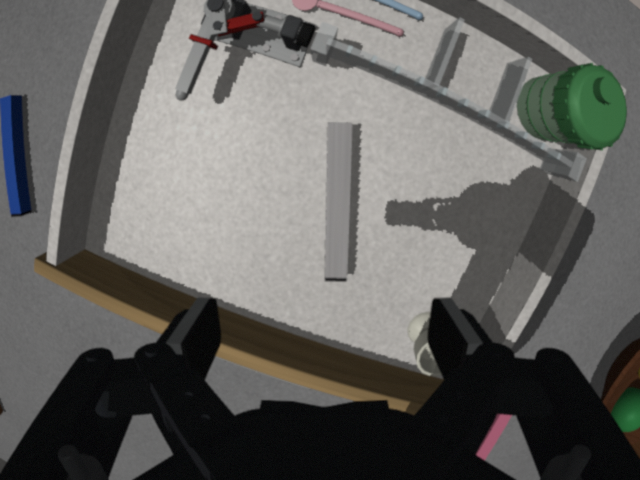

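```bash
python3 -m inch '[0,0,0,0,0,0,3,0,0,0,4,0,-0.5,1.2,2,0,0,0,0,0,0,0,0,0]' 0.2 && python3 - <<'E'
from h import *
c=cam("wrist","w2")
o=status.get_obs();print(o["t"],o["tcp_pos"],o["orientation"],o["qpos"],o["ft_force"])
for nm in ["bar","bar_mouth","lever_tip","lever_shoulder","lever_pivot","foot"]:
    print(nm,[(np.round(d["centre"],1).tolist(),round(d["score"],2),atz(c,d["centre"],23 if 'bar' in nm else 57,True).round(1).tolist()) for d in eyes.landmark_of(nm,"wrist")[:3]])
E
```

```text
t: 4.55
tcp_pos: [555.3, -38.5, 122.0]
orientation: [0.99, 0.144, 0.001, 0.0]
ft_force: [-0.1, -0.8, 0.8]
grip_width: 0.595
4.6 [555.71419716 -38.30866797 122.45710983] [9.89534610e-01 1.44287971e-01 1.43714673e-03 4.14272595e-04] [-2.24361527e-01  2.55175844e-01  1.67549828e+00  2.82810561e-04
  1.20793892e+00  1.05674773e+00] [0.88949767 0.55362197 0.41127483]
bar [([321.3, 211.1], 0.71, [568.1, -32.7, 23.0]), ([500.9, 478.1], 0.46, [310.8, -344.0, 23.0])]
bar_mouth [([326.7, 107.2], 0.87, [640.3, -15.1, 23.0])]
lever_tip [([110.1, 90.3], 0.76, [617.2, 130.5, 57.0]), ([581.8, 96.6], 0.57, [712.8, -184.3, 57.0])]
lever_shoulder [([141.7, 11.0], 0.74, [674.5, 122.9, 57.0])]
lever_pivot [([312.0, 162.9], 0.58, [602.7, -16.7, 57.0])]
foot []
```

View pics/w2.png

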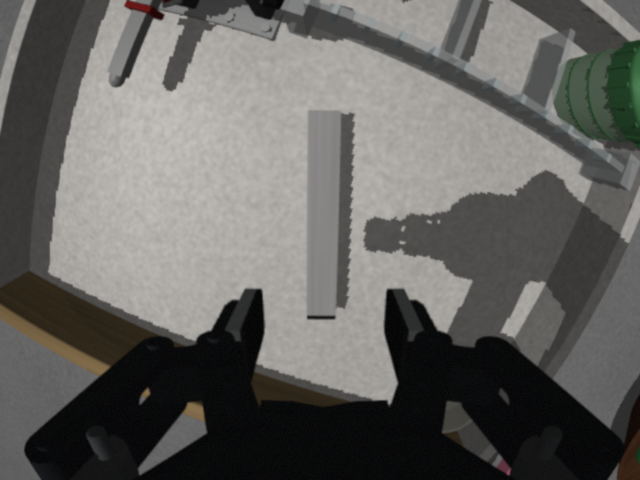

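```bash
python3 - <<'E'
from h import *
c=cam("wrist")
o=status.get_obs();print(o["tcp_pos"])
q=o["orientation"];from scipy.spatial.transform import Rotation as Ro
T=Ro.from_quat(q).as_matrix();print(T.round(3))
d=eyes.cut_out("bar","wrist")[0];ys,xs=np.nonzero(d["pixels"]);print(d["bbox"],d["score"])
X=np.array([atz(c,p,34,True) for p in [(308.5,111),(341.5,111),(308,316),(335.5,316)]])
m=(X[0]+X[1])/2;k=(X[2]+X[3])/2
print(X.round(1),m,k,"len",np.linalg.norm(m-k),"yaw",np.degrees(np.arctan2(*(m-k)[1::-1])),"tool yaw",np.degrees(np.arctan2(T[1,0],T[0,0])))
org=m+(k-m)/np.linalg.norm(k-m)*75;print("origin",org)
for nm,P in [("mouth",m),("cap",k),("org",org)]: print(nm,"in tool",(T.T@(P-o["tcp_pos"])).round(1))
E
```

```text
[554.83249323 -37.81107215 121.27309164]
[[ 0.958  0.286  0.001]
 [ 0.286 -0.958 -0.   ]
 [ 0.001  0.    -1.   ]]
[305.9, 108.5, 37.1, 210.1] 0.76
[[633.2  -3.7  34. ]
 [639.5 -24.6  34. ]
 [489.2 -44.9  34. ]
 [495.2 -64.9  34. ]] [636.31589159 -14.15322048  34.        ] [492.18623181 -54.90116483  34.        ] len 149.77901654561626 yaw 15.786514052510444 tool yaw 16.644535877561335
origin [564.1447375  -34.55725235  34.        ]
mouth in tool [84.8  0.6 87.3]
cap in tool [-65.   -1.6  87.2]
org in tool [ 9.8 -0.5 87.3]
```

```bash
python3 -m inch '[0,0,3,0.9,0,0,4,0,0,0,3,0,0,0,0.5,0,0,0,0,0]' 0 && python3 -c "
from h import *
o=status.get_obs();print(o['tcp_pos'],o['ft_force'])"
```

```text
t: 5.62
tcp_pos: [555.0, -38.0, 16.2]
orientation: [0.991, 0.137, 0.0, 0.0]
ft_force: [0.7, -0.9, 0.1]
grip_width: 0.498
[554.97352599 -38.00340624  16.21420617] [ 0.66502933 -0.90495012  0.05352667]
```

```bash
python3 -m inch '[0,0,0,0,0,0,0,0,0,0,0,0,0,0,0,0]' -1 70 && python3 -m inch '[0,0,-1,0,0,0,-2,0,0,0,-3,0,0,0,-2.5,0,0,0,0,0]' && python3 - <<'E'
from h import *
c=cam("wrist","w3")
o=status.get_obs();print(o["t"],o["tcp_pos"],o["orientation"],o["ft_force"],o["wrist_torque"])
for nm in ["bar","bar_mouth","lever_tip","lever_shoulder","lever_pivot","foot"]:
    print(nm,[(np.round(d["centre"],1).tolist(),round(d["score"],2),atz(c,d["centre"],o["tcp_pos"][2]+6.8 if 'bar' in nm else 57,True).round(1).tolist()) for d in eyes.landmark_of(nm,"wrist")[:3]])
E
```

```text
t: 6.12
tcp_pos: [554.7, -38.0, 16.1]
orientation: [0.991, 0.137, 0.0, 0.0]
ft_force: [0.1, -0.4, 0.1]
grip_width: 0.003
t: 6.75
tcp_pos: [557.0, -38.5, 103.9]
orientation: [0.991, 0.137, 0.003, 0.001]
ft_force: [-0.1, -0.3, 0.3]
grip_width: -0.0
6.8 [555.47283184 -38.16709398 101.99844539] [9.90594612e-01 1.36822074e-01 1.33813722e-03 4.94631411e-04] [-0.09429995 -0.45692324 -0.05563212] [ 0.05460219 -0.02819212  0.02614042]
bar [([319.7, 223.5], 0.58, [586.2, -28.2, 108.8]), ([125.6, 11.3], 0.54, [661.4, 87.4, 108.8])]
bar_mouth [([322.7, 110.7], 0.95, [633.6, -16.2, 108.8])]
lever_tip [([97.6, 95.3], 0.97, [617.4, 126.7, 57.0])]
lever_shoulder [([128.7, 13.3], 0.92, [672.3, 119.3, 57.0])]
lever_pivot []
foot []
```

View pics/w3.png

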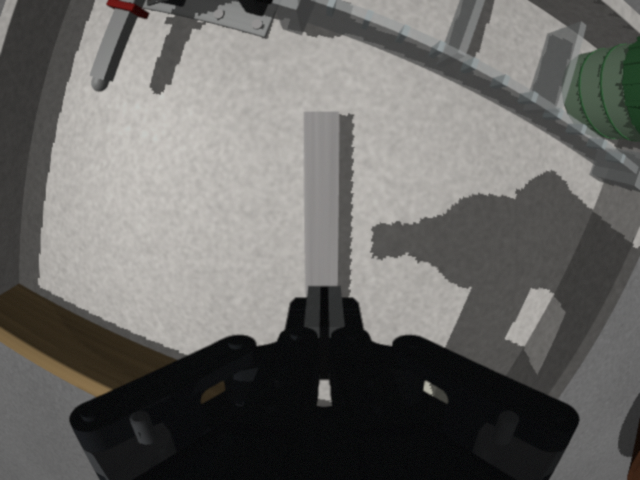

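```bash
python3 - <<'E'
from h import *
c=cam("wrist");o=status.get_obs();print(o["tcp_pos"],proj(c,o["tcp_pos"],True))
X=np.array([atz(c,p,34,True) for p in [(304.5,112.5),(339,112.5)]]);print(X,X.mean(0), np.linalg.norm(X[0]-X[1]))
X=np.array([atz(c,p,34,True) for p in [(303.5,285),(338,285)]]);print(X,X.mean(0), np.linalg.norm(X[0]-X[1]))
for n in ("scene","top"):
    c=cam(n,n+"1");print(n,proj(c,o["tcp_pos"]))
    cv2.imwrite(f"pics/{n}1c.png",cv2.resize(c["pixels"][120:330,190:450,::-1],None,fx=3,fy=2.85,interpolation=cv2.INTER_CUBIC))
E
```

```text
[553.75322329 -37.80677804  99.6371644 ] [324.3015376 283.724271 ]
[[629.61296769  -3.94099994  34.        ]
 [635.24790657 -23.99525529  34.        ]] [632.43043713 -13.96812762  34.        ] 20.830883175192085
[[521.24368179 -32.49749821  34.        ]
 [527.56200399 -54.76411112  34.        ]] [524.40284289 -43.63080466  34.        ] 23.1456960582446
scene [315.5540331  241.75399769]
top [333.22408133 242.80099707]
```

View pics/scene1c.png

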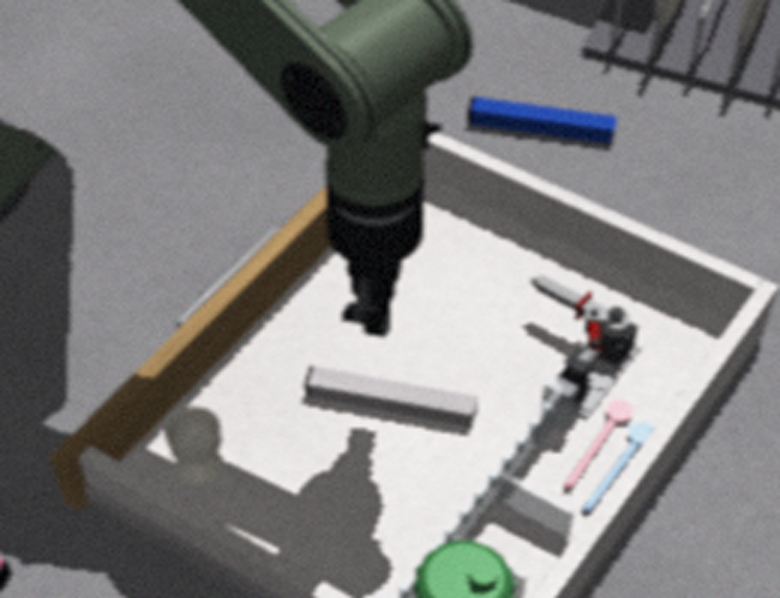

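View pics/top1c.png

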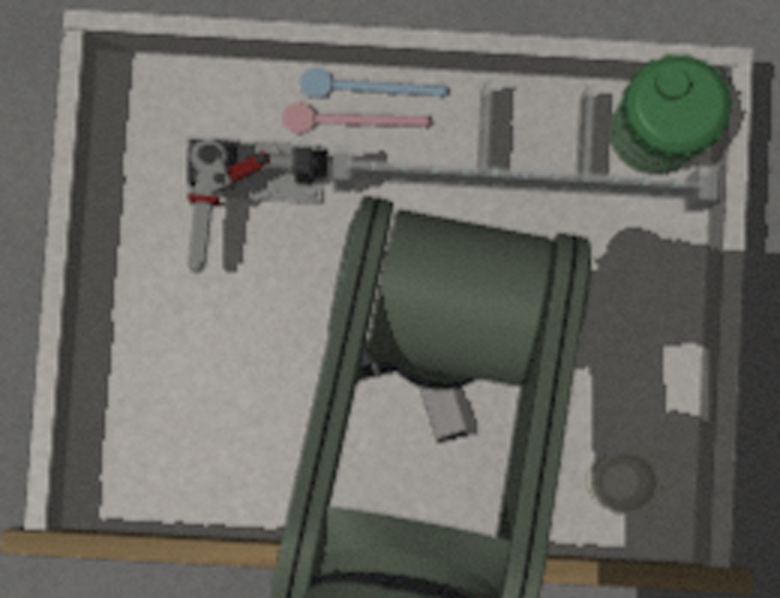

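```bash
python3 -m inch '[0,-0.2,0,0,0,0,1.5,0,0,0,3,0,0,0,2.5,0,0,0,0.8,0,0,0,0.5,0,0,0,0,0]' -0.2 && python3 - <<'E'
from h import *
c=cam("wrist","w4")
o=status.get_obs();print(o["t"],o["tcp_pos"],o["orientation"],o["ft_force"],o["wrist_torque"],proj(c,o["tcp_pos"],True))
E
```

```text
t: 8.12
tcp_pos: [554.4, -36.1, 18.1]
orientation: [0.991, 0.137, 0.0, 0.0]
ft_force: [0.3, 0.2, 0.6]
grip_width: 0.4
8.175 [554.73458317 -36.19131699  18.50277876] [9.90597310e-01 1.36807983e-01 6.94903170e-04 2.51101203e-04] [-0.05867002 -0.05549141 -1.32004788] [ 0.01415242 -0.06131618  0.00252986] [324.40766235 283.68302568]
```

View pics/w4.png

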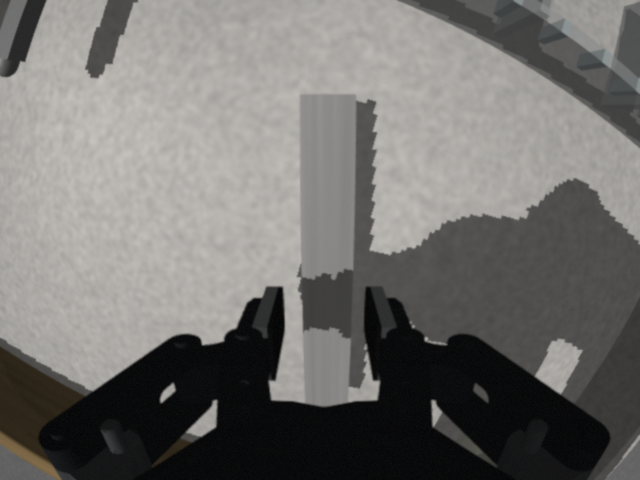

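The fingers straddle the bar: pads at columns 283 and 366, bar between 302 and 352. I'll lower a little more and close in short steps.

```bash
python3 -m inch '[0,0,0.3,0,0,0,0,0]' -0.45 30 && python3 -m inch '[0,0,0,0]' -1 30 && python3 -m inch '[0,0,0,0]'  && python3 -m inch '[0,0,0,0]' && python3 - <<'E'
from h import *
c=cam("wrist","w5")
o=status.get_obs();print(o["t"],o["tcp_pos"],o["ft_force"],o["wrist_torque"],o["grip_width"])
E
```

```text
t: 8.43
tcp_pos: [554.2, -36.1, 15.1]
orientation: [0.991, 0.137, 0.0, 0.0]
ft_force: [-0.0, -0.8, 0.9]
grip_width: 0.275
t: 8.55
tcp_pos: [554.1, -36.0, 15.0]
orientation: [0.991, 0.137, 0.0, 0.0]
ft_force: [-0.3, -0.6, 0.3]
grip_width: 0.075
t: 8.68
tcp_pos: [554.1, -36.1, 14.9]
orientation: [0.991, 0.137, 0.0, 0.0]
ft_force: [-0.8, 0.7, -1.0]
grip_width: 0.001
t: 8.8
tcp_pos: [554.0, -36.0, 14.8]
orientation: [0.991, 0.137, 0.0, -0.0]
ft_force: [-0.1, 0.1, 0.1]
grip_width: -0.006
8.85 [554.00070224 -36.03545356  14.8040323 ] [ 0.43909102  0.50735345 -0.30970762] [-0.01092588 -0.01732988 -0.04031744] -0.001408242435448326
```

View pics/w5.png

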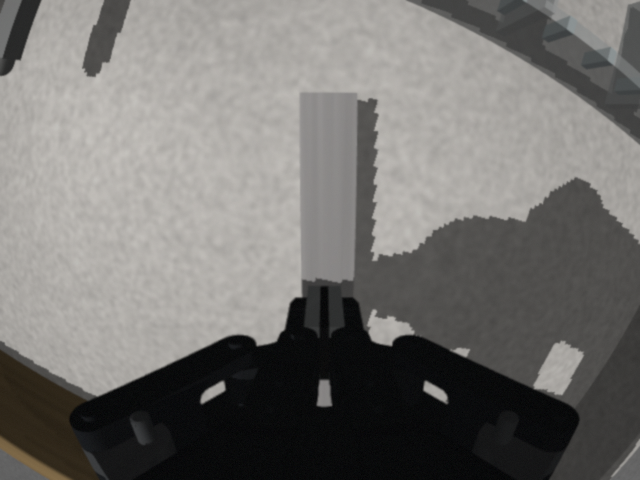

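```bash
python3 - <<'E'
from h import *
from scipy.spatial.transform import Rotation as Ro
c=cam("wrist");o=status.get_obs();T=Ro.from_quat(o["orientation"]).as_matrix()
print(np.round(c["R"]@T,3), (c["R"]@o["tcp_pos"]+c["t"]).round(1))
for d in (0,5,10,19,25,30,40):
    print(d,[proj(c,o["tcp_pos"]+T@np.array([x,0,-d]),True).round(1).tolist() for x in (0,11)], [proj(c,o["tcp_pos"]+T@np.array([11,y,-d]),True).round(1).tolist() for y in (-5,5)])
cv2.imwrite("pics/w5c.png",cv2.resize(c["pixels"][250:400,240:410,::-1],None,fx=4,fy=4,interpolation=cv2.INTER_CUBIC))
c=cam("scene")
cv2.imwrite("pics/s5c.png",cv2.resize(c["pixels"][190:320,250:400,::-1],None,fx=5,fy=4.5,interpolation=cv2.INTER_CUBIC))
E
```

```text
[[ 0.001  1.    -0.   ]
 [-0.959  0.001 -0.285]
 [-0.285  0.     0.959]] [1.000e-01 2.190e+01 1.766e+02]
0 [[324.1, 283.9], [324.1, 262.4]] [[313.4, 262.4], [334.8, 262.4]]
5 [[324.1, 288.2], [324.1, 266.2]] [[313.1, 266.2], [335.1, 266.2]]
10 [[324.1, 292.7], [324.1, 270.2]] [[312.8, 270.2], [335.4, 270.2]]
19 [[324.1, 301.5], [324.2, 278.1]] [[312.2, 278.1], [336.1, 278.1]]
25 [[324.1, 307.9], [324.2, 283.8]] [[311.8, 283.8], [336.5, 283.8]]
30 [[324.2, 313.6], [324.2, 288.9]] [[311.4, 288.9], [336.9, 288.9]]
40 [[324.2, 325.9], [324.2, 300.1]] [[310.6, 300.1], [337.8, 300.1]]
```

View pics/w5c.png

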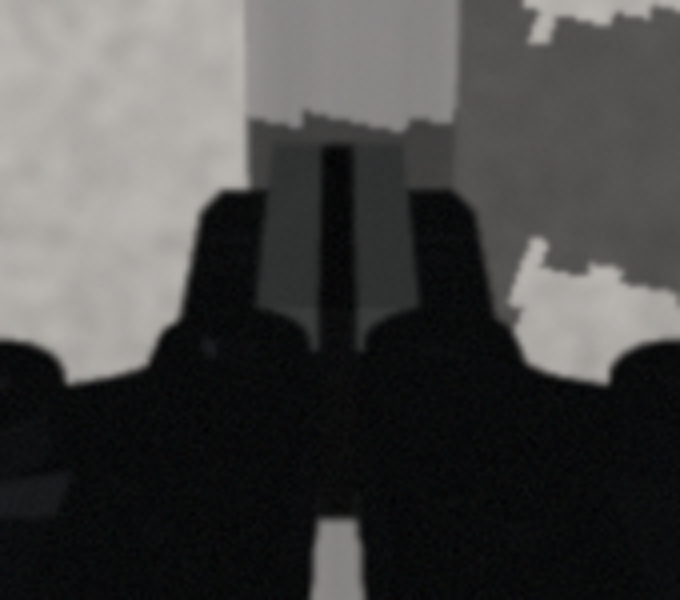

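View pics/s5c.png

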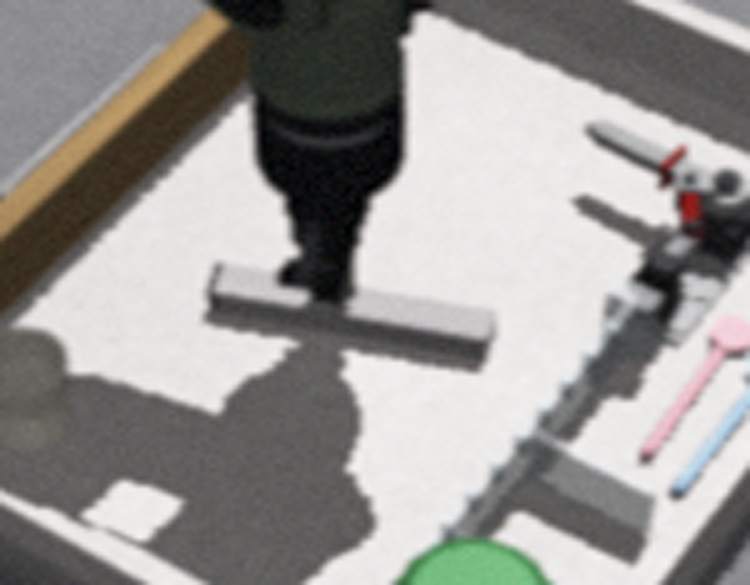

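The fingers shut above the bar. By the wrist camera the real tips are about 27 mm behind the reported TCP, so I'll open and go lower while watching the force.

```bash
python3 -m inch '[0,0,0,0,0,0,0,0,0,0,0.5,0,0,0,0.5,0,0,0,0.5,0]' -0.3 && python3 -m inch '[0,0,0.3,0]' && python3 -m inch '[0,0,0.3,0]' &&  python3 - <<'E'
from h import *
c=cam("wrist","w6")
o=status.get_obs();print(o["t"],o["tcp_pos"],o["ft_force"],o["wrist_torque"],o["grip_width"])
E
```

```text
t: 9.57
tcp_pos: [553.7, -36.0, -0.8]
orientation: [0.991, 0.137, -0.0, -0.0]
ft_force: [0.0, -0.3, -0.3]
grip_width: 0.35
t: 9.7
tcp_pos: [553.6, -35.9, -3.9]
orientation: [0.991, 0.137, -0.0, -0.0]
ft_force: [-0.6, -0.6, -0.2]
grip_width: 0.351
t: 9.82
tcp_pos: [553.9, -36.0, -6.5]
orientation: [0.991, 0.137, -0.0, -0.0]
ft_force: [-0.6, 0.6, 0.4]
grip_width: 0.348
9.875 [553.68138593 -35.93207671  -6.82609737] [-1.09062405  0.00825581  0.096024  ] [ 0.0405148  -0.01800046 -0.00780584] 0.3543724696656188
```

View pics/w6.png

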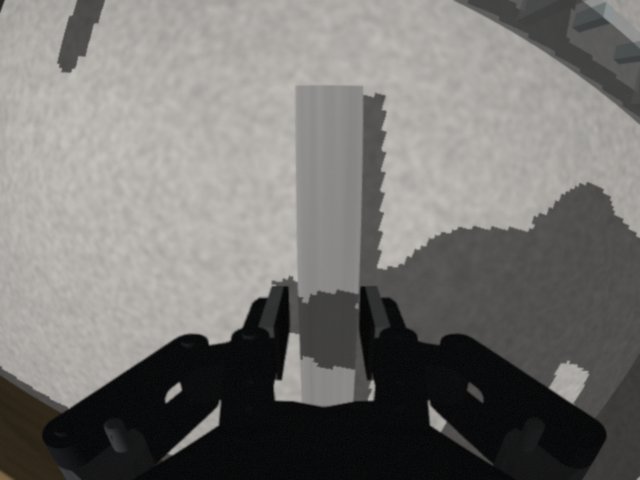

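```bash
python3 -m inch '[0,0,0.25,0]' && python3 -m inch '[0,0,0.25,0]' && python3 -m inch '[0,0,0,0,0,0,0,0,0,0,0,0]' -1 60 && python3 - <<'E'
from h import *
c=cam("wrist","w7")
o=status.get_obs();print(o["t"],o["tcp_pos"],o["ft_force"],o["wrist_torque"],o["grip_width"])
E
```

```text
t: 10.0
tcp_pos: [554.2, -36.1, -8.7]
orientation: [0.991, 0.137, 0.0, 0.0]
ft_force: [-0.8, -0.7, 0.7]
grip_width: 0.346
t: 10.12
tcp_pos: [554.3, -36.1, -9.0]
orientation: [0.991, 0.137, -0.0, -0.0]
ft_force: [-9.4, 1.6, 27.4]
grip_width: 0.352
t: 10.5
tcp_pos: [555.9, -36.4, -8.2]
orientation: [0.991, 0.137, 0.002, 0.001]
ft_force: [-4.1, -0.1, 14.5]
grip_width: 0.247
10.55 [555.93064407 -36.40319649  -8.23531869] [-3.85897712  0.19538347 15.41555634] [0.2520563  0.7224447  0.03301407] 0.23998547472049156
```

View pics/w7.png

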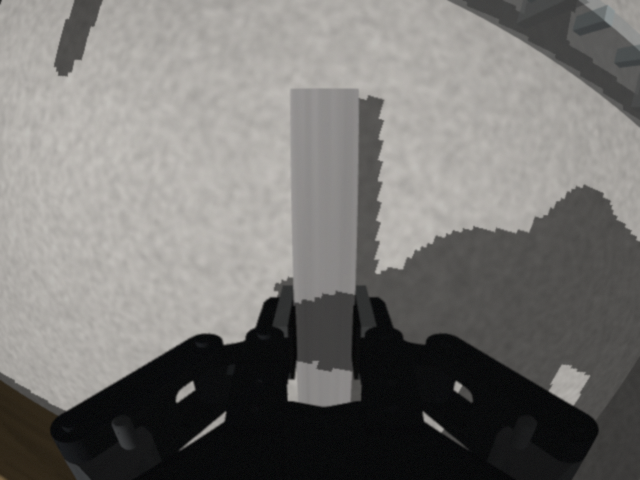

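The fingers touched the floor at a reported TCP of -8.7, so the real tips sit about 21 mm behind the TCP. The bar is now gripped, with the opening stopped at 0.24 (about 21 mm). I'll lift it and carry it in front of the lever.

```bash
python3 -m inch '[0,0,-1,0,0,0,-2.5,0,0,0,-2.5,0,0,0,-2,0,0.3,-2,0,4,0.4,-4,0,4,0.4,-4,0,4,0.4,-4,0,4,0.3,-3.1,0,4,0,-1,0,3.8,0,0,0,0]' - 80 && python3 - <<'E'
from h import *
from scipy.spatial.transform import Rotation as Ro
c=cam("wrist","w8")
o=status.get_obs();T=Ro.from_quat(o["orientation"]).as_matrix();print(o["t"],o["tcp_pos"],np.degrees(np.arctan2(T[1,0],T[0,0])),o["ft_force"],o["wrist_torque"],o["grip_width"],o["qpos"])
for nm in ["bar","bar_mouth","lever_tip","lever_shoulder","lever_pivot"]:
    print(nm,[(np.round(d["centre"],1).tolist(),round(d["score"],2),atz(c,d["centre"],o["tcp_pos"][2]+31 if 'bar' in nm else 57,True).round(1).tolist()) for d in eyes.landmark_of(nm,"wrist")[:3]])
E
```

```text
t: 11.92
tcp_pos: [550.6, 146.1, 68.4]
orientation: [0.998, -0.069, -0.0, 0.0]
ft_force: [-0.6, 0.2, -0.9]
grip_width: 0.237
11.975 [550.70392005 145.37165026  68.46255257] -7.962680525939484 [ 0.03214668  0.49797847 -1.70176727] [-0.00942147  0.0412863   0.01702016] 0.24159215020853206 [ 1.06346707e-01  3.51190142e-01  1.67677876e+00 -3.47096884e-04
  1.11439609e+00  1.81627095e+00]
bar [([60.2, 318.9], 0.73, [558.9, 277.0, 99.5]), ([324.2, 291.2], 0.68, [561.0, 144.3, 99.5])]
bar_mouth [([16.9, 239.9], 0.89, [602.0, 289.6, 99.5]), ([325.9, 90.2], 0.68, [635.5, 133.4, 99.5])]
lever_tip []
lever_shoulder [([337.8, 18.0], 0.65, [674.4, 122.1, 57.0])]
lever_pivot []
```

View pics/w8.png

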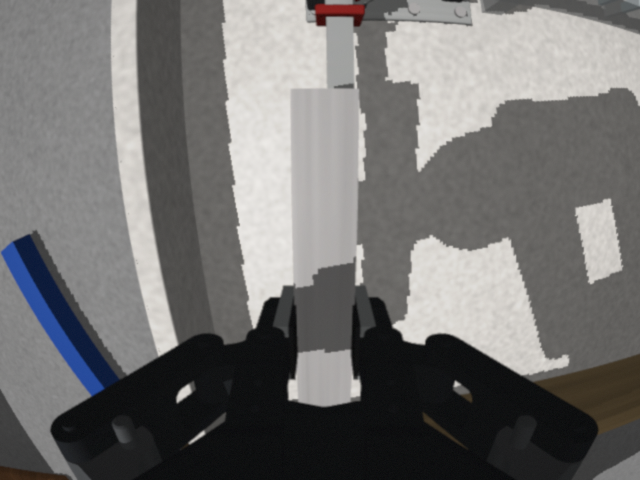

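```bash
python3 -m inch '[-1.4,0.3,0,0,-1.4,0.3,0,0,0,0,2,0,0,0,1.2,0,0,0,0,0,0,0,0,0]' && python3 - <<'E'
from h import *
from scipy.spatial.transform import Rotation as Ro
c=cam("wrist","w9")
o=status.get_obs();T=Ro.from_quat(o["orientation"]).as_matrix();print(o["t"],o["tcp_pos"],np.degrees(np.arctan2(T[1,0],T[0,0])),o["ft_force"],o["wrist_torque"],o["grip_width"])
for nm in ["bar","bar_mouth","lever_tip","lever_shoulder","lever_pivot"]:
    print(nm,[(np.round(d["centre"],1).tolist(),round(d["score"],2),atz(c,d["centre"],o["tcp_pos"][2]+31 if 'bar' in nm else 57,True).round(1).tolist()) for d in eyes.landmark_of(nm,"wrist")[:3]])
E
```

```text
t: 12.98
tcp_pos: [522.9, 143.3, 37.2]
orientation: [0.998, -0.07, 0.0, -0.0]
ft_force: [0.3, 0.7, -0.6]
grip_width: 0.238
13.025 [523.19808462 143.40982192  37.42664925] -8.071965933702371 [ 0.12124101 -0.05286243 -1.0921599 ] [-0.05662263 -0.01779876  0.00986778] 0.23796112325759725
bar [([321.1, 292.6], 0.89, [532.9, 142.8, 68.4]), ([22.5, 306.2], 0.6, [539.8, 300.5, 68.4])]
bar_mouth [([325.9, 64.4], 0.74, [616.9, 129.1, 68.4]), ([326.7, 87.1], 0.66, [608.7, 130.0, 68.4])]
lever_tip [([324.2, 62.6], 0.88, [619.7, 129.3, 57.0])]
lever_shoulder [([324.3, 63.4], 0.6, [619.4, 129.3, 57.0])]
lever_pivot []
```

View pics/w9.png

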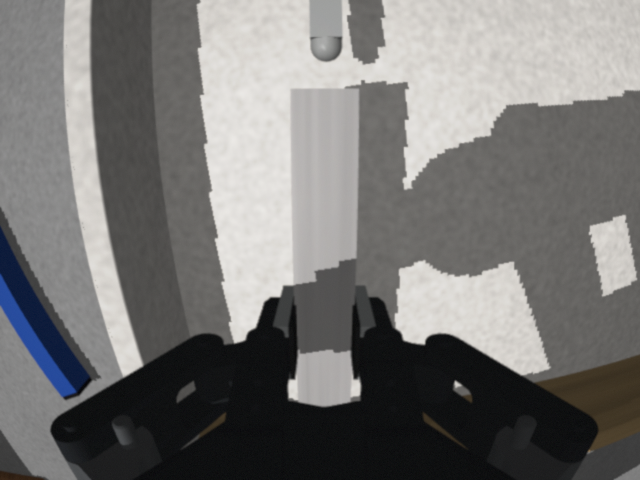

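```bash
python3 -m inch '[0,0,0.6,0,0,0,0.55,0,0.3,0,0,0,0.5,0,0,0,0,0,0,0]' && python3 - <<'E'
from h import *
from scipy.spatial.transform import Rotation as Ro
c=cam("wrist","w10");s=cam("scene")
o=status.get_obs();T=Ro.from_quat(o["orientation"]).as_matrix();print(o["t"],o["tcp_pos"],np.degrees(np.arctan2(T[1,0],T[0,0])),o["ft_force"],o["wrist_torque"],o["grip_width"])
a=cv2.resize(c["pixels"][0:130,225:425,::-1],None,fx=4,fy=4,interpolation=cv2.INTER_CUBIC)
b=cv2.resize(s["pixels"][170:270,300:440,::-1],None,fx=5,fy=5,interpolation=cv2.INTER_CUBIC)
cv2.imwrite("pics/w10c.png",a);cv2.imwrite("pics/s10c.png",b)
E
```

```text
t: 13.9
tcp_pos: [531.5, 142.1, 25.6]
orientation: [0.998, -0.071, 0.001, -0.0]
ft_force: [0.1, 0.4, -0.7]
grip_width: 0.24
14.0 [530.76402667 142.14953849  25.43527253] -8.079448549829179 [-0.25374895  0.26363481 -0.58490694] [ 0.0216472   0.01284724 -0.01299643] 0.24020600187987037
```

View pics/w10c.png

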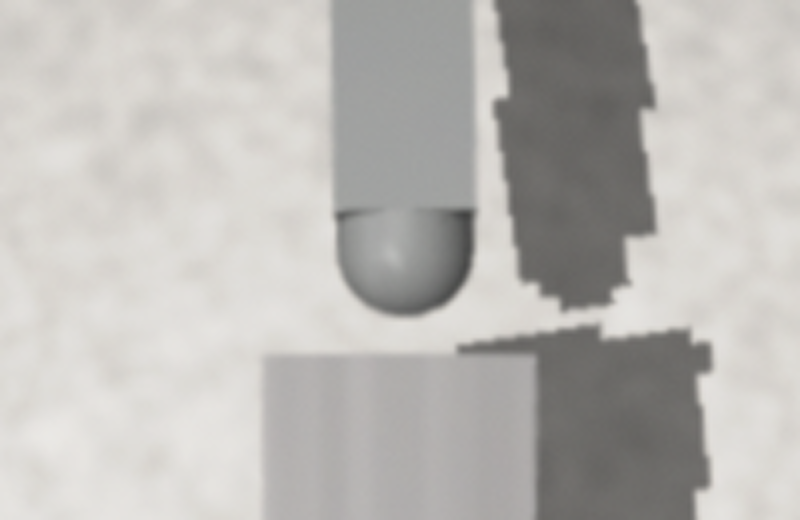

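View pics/s10c.png

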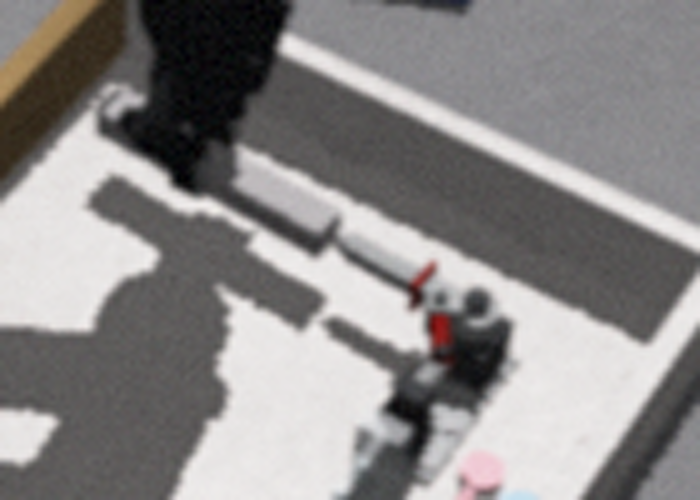

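```bash
python3 -m inch '[0.6,0,0,0]' && python3 -m inch '[0.6,0,0,0]' && python3 -m inch '[0.7,0,0,0,0.7,0,0,0]' && python3 -m inch '[0.7,0,0,0]' && python3 -m inch '[0,0,0,0]' && python3 - <<'E'
from h import *
c=cam("wrist")
o=status.get_obs();print(o["t"],o["tcp_pos"],o["ft_force"],o["wrist_torque"],o["grip_width"])
cv2.imwrite("pics/w11c.png",cv2.resize(c["pixels"][0:150,225:425,::-1],None,fx=4,fy=4,interpolation=cv2.INTER_CUBIC))
E
```

```text
t: 14.12
tcp_pos: [536.1, 141.4, 25.2]
orientation: [0.998, -0.07, -0.0, 0.0]
ft_force: [-0.2, -0.8, -1.1]
grip_width: 0.241
t: 14.25
tcp_pos: [542.9, 140.5, 25.4]
orientation: [0.998, -0.07, 0.0, -0.0]
ft_force: [0.2, 0.7, -1.1]
grip_width: 0.239
t: 14.5
tcp_pos: [556.9, 138.4, 25.3]
orientation: [0.998, -0.07, 0.0, -0.0]
ft_force: [0.0, 0.5, -1.6]
grip_width: 0.235
t: 14.62
tcp_pos: [563.7, 137.4, 25.3]
orientation: [0.998, -0.07, 0.0, -0.0]
ft_force: [0.4, 0.1, -1.0]
grip_width: 0.242
t: 14.75
tcp_pos: [563.9, 137.4, 25.4]
orientation: [0.998, -0.071, 0.0, -0.0]
ft_force: [1.1, -0.4, -1.4]
grip_width: 0.238
14.8 [563.3646956  137.44978291  25.23602036] [-0.17649783 -0.17066589 -1.85725161] [ 0.02647471 -0.0238974   0.00371082] 0.24076029494692008
```

View pics/w11c.png

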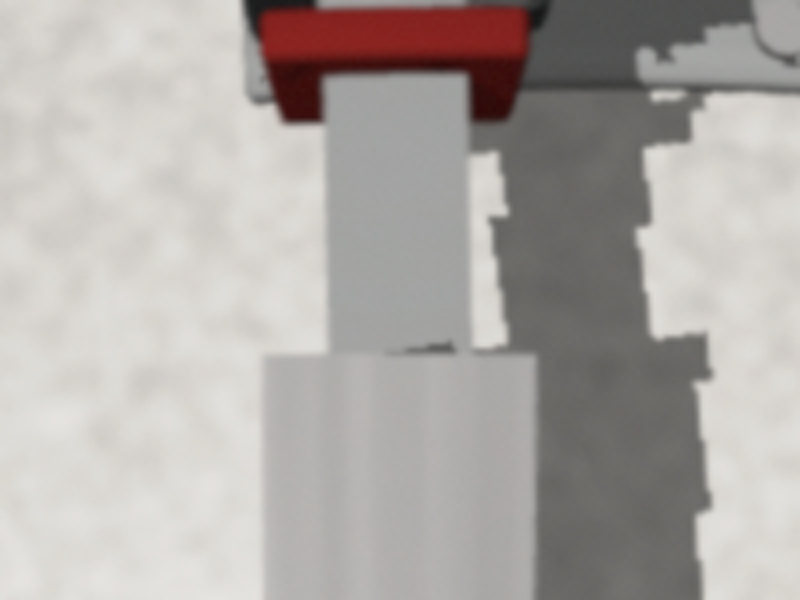

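The stub is inside the mouth, centred (column 399 against 400), and nothing is pushing on the wrist.

```bash
python3 -m inch '[0.7,0,0,0,0.7,0,0,0,0.5,0,0,0]' && python3 -m inch '[0.2,0,0,0]' && python3 -m inch '[0.15,0,0,0]' && python3 -m inch '[0.1,0,0,0]' && python3 - <<'E'
from h import *
c=cam("wrist")
o=status.get_obs();print(o["t"],o["tcp_pos"],o["ft_force"],o["wrist_torque"],o["grip_width"])
cv2.imwrite("pics/w12c.png",cv2.resize(c["pixels"][0:150,225:425,::-1],None,fx=4,fy=4,interpolation=cv2.INTER_CUBIC))
E
```

```text
t: 15.18
tcp_pos: [582.7, 134.8, 25.4]
orientation: [0.998, -0.07, 0.0, -0.0]
ft_force: [-0.3, 0.2, -0.9]
grip_width: 0.242
t: 15.3
tcp_pos: [584.5, 134.5, 25.3]
orientation: [0.998, -0.07, 0.0, -0.0]
ft_force: [0.2, 0.4, -0.8]
grip_width: 0.24
t: 15.42
tcp_pos: [585.4, 134.4, 25.2]
orientation: [0.998, -0.07, -0.0, 0.0]
ft_force: [-0.1, -0.5, -1.1]
grip_width: 0.239
t: 15.55
tcp_pos: [586.3, 134.3, 25.2]
orientation: [0.998, -0.07, -0.0, 0.0]
ft_force: [0.4, 0.3, -1.3]
grip_width: 0.243
15.6 [586.45509812 134.23173959  25.24888449] [ 0.36283164 -0.65567152 -0.86667398] [-0.00288106 -0.03647608  0.00483297] 0.23888582610787526
```

View pics/w12c.png

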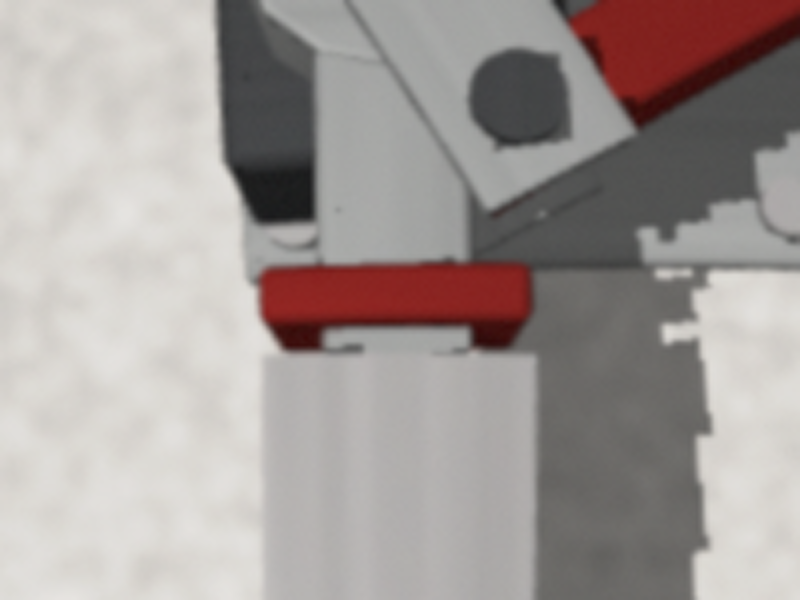

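```bash
python3 -m inch '[0.1,0,0,0]' && python3 -m inch '[0.1,0,0,0]' && python3 -m inch '[0.06,0,0,0]'&& python3 -m inch '[0.06,0,0,0]' && python3 - <<'E'
from h import *
c=cam("wrist")
o=status.get_obs();print(o["t"],o["tcp_pos"],o["ft_force"],o["wrist_torque"],o["grip_width"])
cv2.imwrite("pics/w13c.png",cv2.resize(c["pixels"][0:150,225:425,::-1],None,fx=4,fy=4,interpolation=cv2.INTER_CUBIC))
E
```

```text
t: 15.72
tcp_pos: [587.3, 134.1, 25.2]
orientation: [0.998, -0.07, -0.0, 0.0]
ft_force: [0.0, 0.6, -1.6]
grip_width: 0.241
t: 15.85
tcp_pos: [588.4, 134.0, 25.3]
orientation: [0.998, -0.07, -0.0, 0.0]
ft_force: [-0.6, 0.4, 0.1]
grip_width: 0.242
t: 15.98
tcp_pos: [588.8, 133.9, 25.3]
orientation: [0.998, -0.07, -0.0, -0.0]
ft_force: [-1.0, 0.3, -0.7]
grip_width: 0.238
t: 16.1
tcp_pos: [588.8, 133.9, 25.2]
orientation: [0.998, -0.07, -0.001, 0.0]
ft_force: [-3.2, 0.3, 1.3]
grip_width: 0.241
16.15 [588.76166582 133.87721349  25.13575552] [-2.78676171  0.15717112  0.33300914] [0.0727134  0.33231346 0.05513495] 0.24120913606845557
```

View pics/w13c.png

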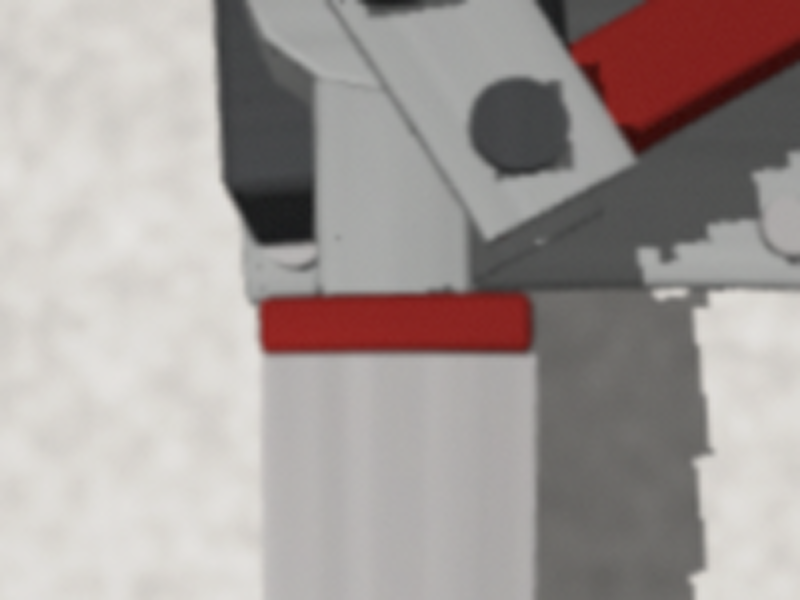

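The bar is fully home: the mouth meets the shoulder and the axial push is about 3 N. The pivot works out at (709.2, 116.9), so I'll swing on a 121.6 mm radius with a firmer grip and watch the force.

```bash
python3 -m inch '[-0.03,0,0,0,0.017,0.636,0,-3]' - 120 && python3 -m inch '[0.017,0.636,0,-3]' && python3 -m inch '[0.017,0.636,0,-3,0.017,0.636,0,-3]' && python3 -m inch '[0.017,0.636,0,-3]' && python3 - <<'E'
from h import *
c=cam("wrist","w14")
o=status.get_obs();print(o["t"],o["tcp_pos"],o["ft_force"],o["wrist_torque"],o["grip_width"])
d=np.array([709.2,116.9])-o["tcp_pos"][:2];print(np.hypot(*d),np.degrees(np.arctan2(d[1],d[0])),"tool yaw",2*np.degrees(np.arctan2(o["orientation"][1],o["orientation"][0])))
E
```

```text
t: 16.4
tcp_pos: [588.0, 128.3, 25.0]
orientation: [0.999, -0.043, -0.0, -0.0]
ft_force: [-1.2, 3.7, -1.1]
grip_width: 0.229
t: 16.52
tcp_pos: [587.6, 122.2, 25.0]
orientation: [1.0, -0.017, -0.0, -0.001]
ft_force: [-1.9, 4.1, -1.0]
grip_width: 0.231
t: 16.77
tcp_pos: [587.8, 109.4, 25.0]
orientation: [0.999, 0.035, -0.0, -0.001]
ft_force: [-1.3, 2.9, -0.3]
grip_width: 0.225
t: 16.9
tcp_pos: [588.3, 103.0, 25.0]
orientation: [0.998, 0.061, -0.0, -0.001]
ft_force: [-2.4, 3.1, -0.9]
grip_width: 0.229
16.95 [588.42276229 102.4201488   24.9580643 ] [-3.20394364  3.30996542 -0.24906576] [0.55086878 0.32332595 0.25696997] 0.2284338478618227
121.64212773617317 6.836498611882402 tool yaw 7.067573282112741
```

View pics/w14.png

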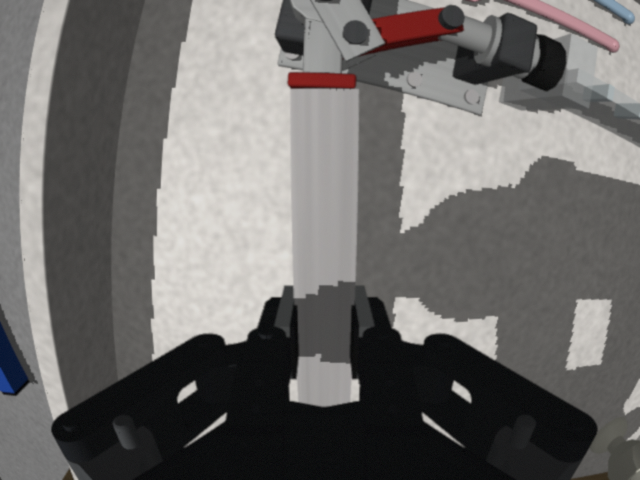

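The lever follows the bar at about 4 N, and the bar is still on the shoulder (red collar at (323,80)).

```bash
python3 -m inch '[0.017,0.636,0,-3,0.017,0.636,0,-3,0.017,0.636,0,-3]' && python3 -m inch '[0.017,0.636,0,-3,0.017,0.636,0,-3,0.017,0.636,0,-3]' && python3 -m inch '[0.017,0.636,0,-3,0.017,0.636,0,-3]' && python3 -m inch '[0.017,0.636,0,-3,0.017,0.636,0,-3]' && python3 - <<'E'
from h import *
c=cam("wrist","w15")
o=status.get_obs();print(o["t"],o["tcp_pos"],o["ft_force"],o["wrist_torque"],o["grip_width"])
d=np.array([709.2,116.9])-o["tcp_pos"][:2];print(np.hypot(*d),np.degrees(np.arctan2(d[1],d[0])),"tool yaw",2*np.degrees(np.arctan2(o["orientation"][1],o["orientation"][0])))
E
```

```text
t: 17.32
tcp_pos: [592.1, 84.3, 25.0]
orientation: [0.99, 0.139, -0.001, -0.001]
ft_force: [-2.5, 3.6, -0.1]
grip_width: 0.229
t: 17.7
tcp_pos: [598.5, 66.7, 24.9]
orientation: [0.976, 0.216, -0.001, -0.001]
ft_force: [-3.2, 4.6, 1.1]
grip_width: 0.235
t: 17.95
tcp_pos: [603.5, 56.5, 24.7]
orientation: [0.964, 0.267, -0.001, -0.002]
ft_force: [-5.5, 7.4, 2.3]
grip_width: 0.228
t: 18.2
tcp_pos: [609.7, 46.7, 24.6]
orientation: [0.948, 0.317, -0.002, -0.003]
ft_force: [-7.0, 7.8, 2.9]
grip_width: 0.231
18.25 [610.08297448  46.18931461  24.58352737] [-6.0438495   7.47491127  3.07244923] [1.41047155 0.85449239 0.25529536] 0.22906502930739658
121.75461295587145 35.50429012877869 tool yaw 37.04671841252393
```

View pics/w15.png

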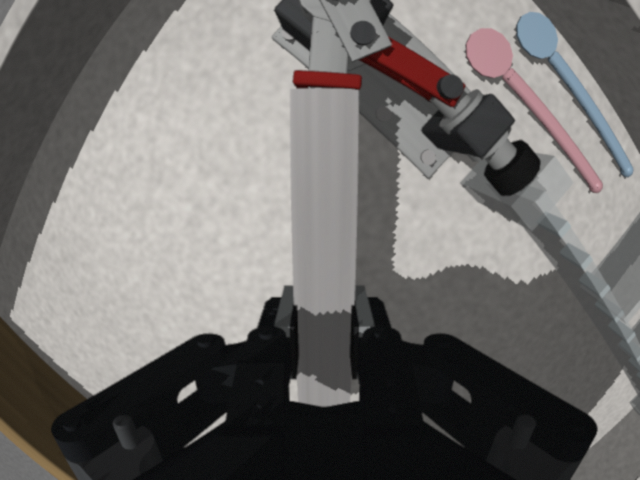

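```bash
python3 -m inch '[0.007,0.424,0,-2,0.007,0.424,0,-2]' && python3 -m inch '[0.007,0.424,0,-2,0.007,0.424,0,-2]' && python3 -m inch '[0.007,0.424,0,-2,0.007,0.424,0,-2]' && python3 -m inch '[0.007,0.424,0,-2]' && python3 -m inch '[0.007,0.424,0,-2]' && python3 - <<'E'
from h import *
c=cam("wrist","w16")
o=status.get_obs();print(o["t"],o["tcp_pos"],o["ft_force"],o["wrist_torque"],o["grip_width"])
d=np.array([709.2,116.9])-o["tcp_pos"][:2];print(np.hypot(*d),np.degrees(np.arctan2(d[1],d[0])),"tool yaw",2*np.degrees(np.arctan2(o["orientation"][1],o["orientation"][0])))
E
```

```text
t: 18.5
tcp_pos: [614.6, 40.2, 24.5]
orientation: [0.937, 0.35, -0.002, -0.003]
ft_force: [-7.8, 7.4, 2.6]
grip_width: 0.228
t: 18.75
tcp_pos: [620.2, 33.9, 24.5]
orientation: [0.924, 0.382, -0.003, -0.003]
ft_force: [-8.9, 6.1, 3.6]
grip_width: 0.228
t: 19.0
tcp_pos: [626.4, 27.8, 24.4]
orientation: [0.91, 0.415, -0.003, -0.003]
ft_force: [-8.0, 5.4, 3.3]
grip_width: 0.227
t: 19.12
tcp_pos: [629.8, 24.8, 24.5]
orientation: [0.903, 0.43, -0.002, -0.003]
ft_force: [-8.1, 4.9, 2.9]
grip_width: 0.231
t: 19.25
tcp_pos: [633.2, 21.9, 24.5]
orientation: [0.895, 0.446, -0.002, -0.003]
ft_force: [-8.3, 4.0, 2.4]
grip_width: 0.227
19.3 [633.60225454  21.59418106  24.4742219 ] [-6.79964516  5.36895592  3.27707477] [0.9651929  1.03104379 0.38940682] 0.22864287098768715
121.6479274097619 51.57811719480757 tool yaw 53.059385543219776
```

View pics/w16.png

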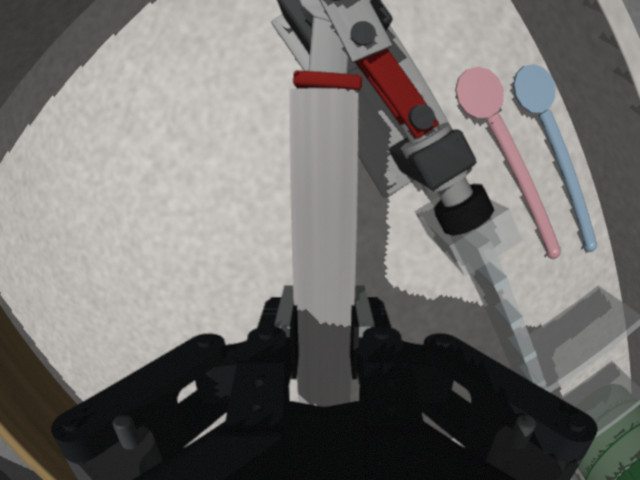

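```bash
for i in 1 2 3 4; do :; done; python3 -m inch '[0.002,0.212,0,-1,0.002,0.212,0,-1]' | grep -E "ft|orient" && python3 -m inch '[0.002,0.212,0,-1,0.002,0.212,0,-1]' | grep -E "ft|orient"&& python3 -m inch '[0.002,0.212,0,-1]' | grep -E "ft|orient"&& python3 -m inch '[0.002,0.212,0,-1]' | grep -E "ft|orient"&& python3 -m inch '[0.002,0.212,0,-1]'| grep -E "ft|orient" && python3 - <<'E'
from h import *
c=cam("wrist","w17")
o=status.get_obs();print(o["t"],o["tcp_pos"],o["ft_force"],o["wrist_torque"],o["grip_width"])
d=np.array([709.2,116.9])-o["tcp_pos"][:2];y=2*np.arctan2(o["orientation"][1],o["orientation"][0]);print(np.hypot(*d),np.degrees(np.arctan2(d[1],d[0])),"tool yaw",np.degrees(y),"Ft",-o["ft_force"][:2]@[np.sin(y),-np.cos(y)])
E
```

```text
orientation: [0.887, 0.462, -0.002, -0.003]
ft_force: [-6.7, 4.1, 2.7]
orientation: [0.879, 0.477, -0.002, -0.002]
ft_force: [-7.7, 3.2, 2.0]
orientation: [0.875, 0.485, -0.002, -0.002]
ft_force: [-5.1, 2.4, 1.5]
orientation: [0.87, 0.492, -0.002, -0.002]
ft_force: [-4.6, 2.4, 0.4]
orientation: [0.866, 0.5, -0.001, -0.001]
ft_force: [-3.6, 1.6, -1.3]
20.225 [647.78994304  11.79461447  24.48757357] [-2.86376482 -0.41780368 -1.71697798] [0.04521852 0.4707742  0.03010969] 0.2319954418527887
121.73059255099442 59.70348322945245 tool yaw 59.99034343726547 Ft 2.270888903570632
```

View pics/w17.png

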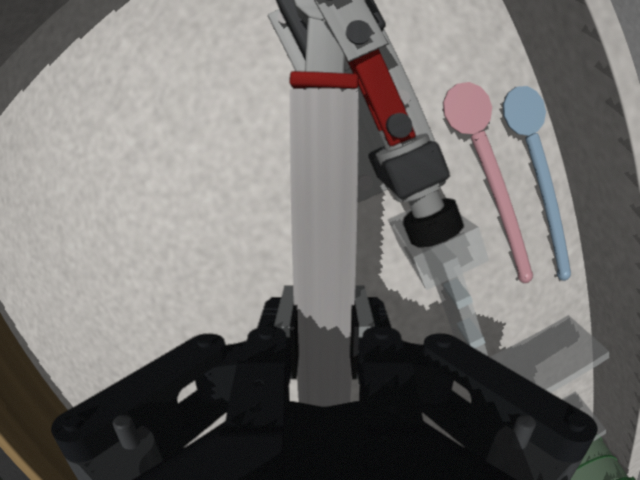

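```bash
for i in 1; do :; done; python3 -m inch '[0,0.106,0,-0.5,0,0.106,0,-0.5]' | grep -E "ft|orient" && python3 -m inch '[0,0.106,0,-0.5]' | grep -E "ft|orient"&& python3 -m inch '[0,0.106,0,-0.5]' | grep -E "ft|orient"&& python3 - <<'E'
from h import *
c=cam("wrist","w18")
o=status.get_obs();print(o["t"],o["tcp_pos"],o["ft_force"],o["wrist_torque"],o["grip_width"])
d=np.array([709.2,116.9])-o["tcp_pos"][:2];y=2*np.arctan2(o["orientation"][1],o["orientation"][0]);print(np.hypot(*d),np.degrees(np.arctan2(d[1],d[0])),"tool yaw",np.degrees(y),"Ft",-o["ft_force"][:2]@[np.sin(y),-np.cos(y)])
cv2.imwrite("pics/w18c.png",cv2.resize(c["pixels"][0:150,225:425,::-1],None,fx=4,fy=4,interpolation=cv2.INTER_CUBIC))
E
```

```text
orientation: [0.862, 0.507, 0.001, 0.001]
ft_force: [-1.6, -1.0, -0.9]
orientation: [0.86, 0.511, 0.0, 0.0]
ft_force: [-2.1, 0.4, -0.9]
orientation: [0.857, 0.515, 0.0, -0.0]
ft_force: [-3.2, 1.1, 0.7]
20.775 [652.615495     9.63679495  25.51331148] [-2.76849005  1.51996724 -0.93388759] [0.19814921 0.41194897 0.03426479] 0.2224277274013274
121.27325081744266 62.18703082764318 tool yaw 61.94866073470234 Ft 3.158049681786471
```

View pics/w18c.png

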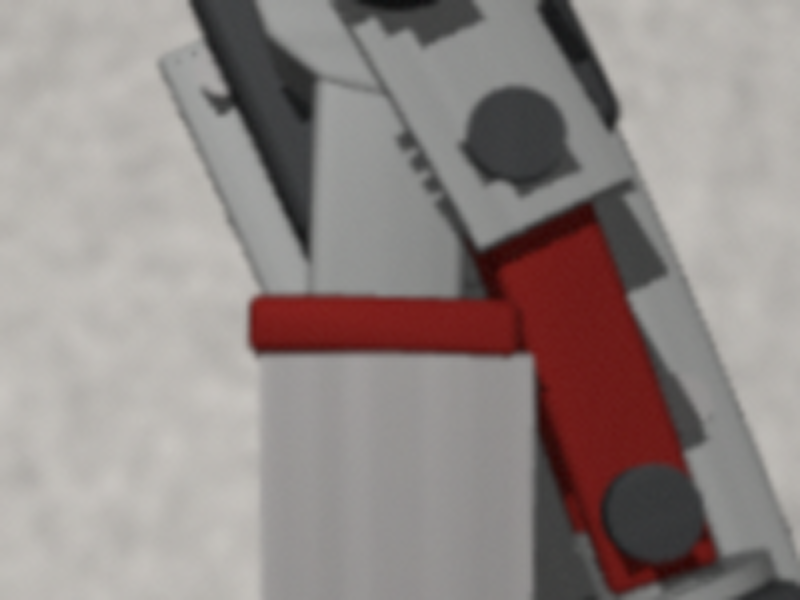

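```bash
python3 -m inch '[0,0.106,0,-0.5]' | grep -E "ft|orient" && python3 -m inch '[0,0.106,0,-0.5]' | grep -E "ft|orient"&& python3 - <<'E'
from h import *
c=cam("wrist","w19")
o=status.get_obs();print(o["t"],o["tcp_pos"],o["ft_force"],o["wrist_torque"],o["grip_width"])
d=np.array([709.2,116.9])-o["tcp_pos"][:2];y=2*np.arctan2(o["orientation"][1],o["orientation"][0]);print(np.hypot(*d),np.degrees(np.arctan2(d[1],d[0])),"tool yaw",np.degrees(y),"Ft",-o["ft_force"][:2]@[np.sin(y),-np.cos(y)])
cv2.imwrite("pics/w19c.png",cv2.resize(c["pixels"][0:150,225:425,::-1],None,fx=4,fy=4,interpolation=cv2.INTER_CUBIC))
E
```

```text
orientation: [0.855, 0.518, -0.0, -0.001]
ft_force: [-3.7, 1.7, 1.6]
orientation: [0.853, 0.522, -0.001, -0.001]
ft_force: [-6.3, 2.3, 2.8]
21.075 [653.27280233   9.16025654  25.22485592] [-6.61293568  2.73249125  2.7608796 ] [0.56012947 0.8199469  0.12642246] 0.22787669579415712
121.39070705398517 62.56638462985947 tool yaw 62.96786899179298 Ft 7.132374512832669
```

View pics/w19c.png

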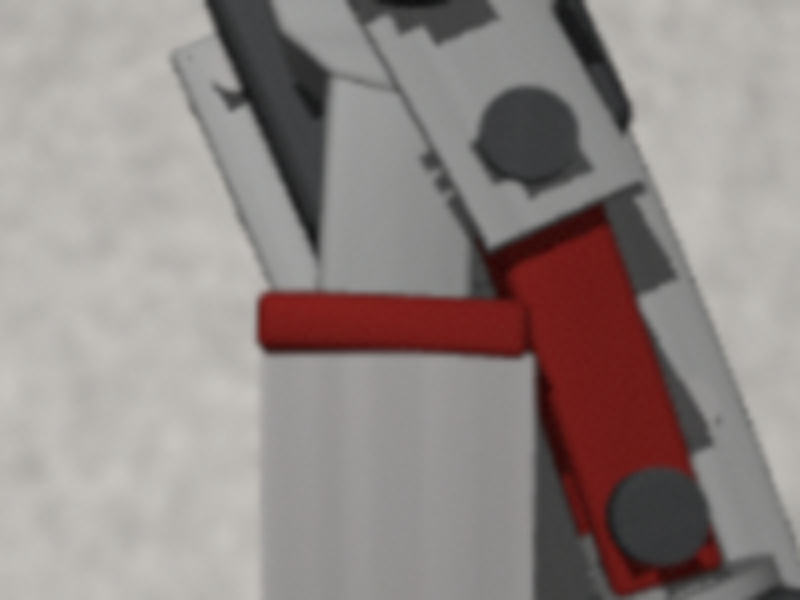

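Force rose from 3 to 7 N while the collar stayed put in the world, so the lever is on its stop. I'll ease off and centre the bar on the stub.

```bash
python3 -m inch '[0,-0.15,0,0.7,0,-0.15,0,0.7]' | grep -E "ft|orient"  && python3 - <<'E'
from h import *
c=cam("wrist","w20")
o=status.get_obs();print(o["t"],o["tcp_pos"],o["ft_force"],o["wrist_torque"],o["grip_width"])
d=np.array([709.2,116.9])-o["tcp_pos"][:2];y=2*np.arctan2(o["orientation"][1],o["orientation"][0]);print(np.hypot(*d),np.degrees(np.arctan2(d[1],d[0])),"tool yaw",np.degrees(y),"Ft",-o["ft_force"][:2]@[np.sin(y),-np.cos(y)])
cv2.imwrite("pics/w20c.png",cv2.resize(c["pixels"][0:150,225:425,::-1],None,fx=4,fy=4,interpolation=cv2.INTER_CUBIC))
E
```

```text
orientation: [0.859, 0.511, 0.001, 0.001]
ft_force: [-0.9, 1.1, -0.5]
21.375 [652.25169187   9.67947962  25.42092826] [-1.3591632   0.34922775 -0.04285595] [0.06029846 0.06373797 0.04141514] 0.22626073962902196
121.40572387258307 62.025774185938374 tool yaw 61.482670051674525 Ft 1.3609895617779433
```

View pics/w20c.png

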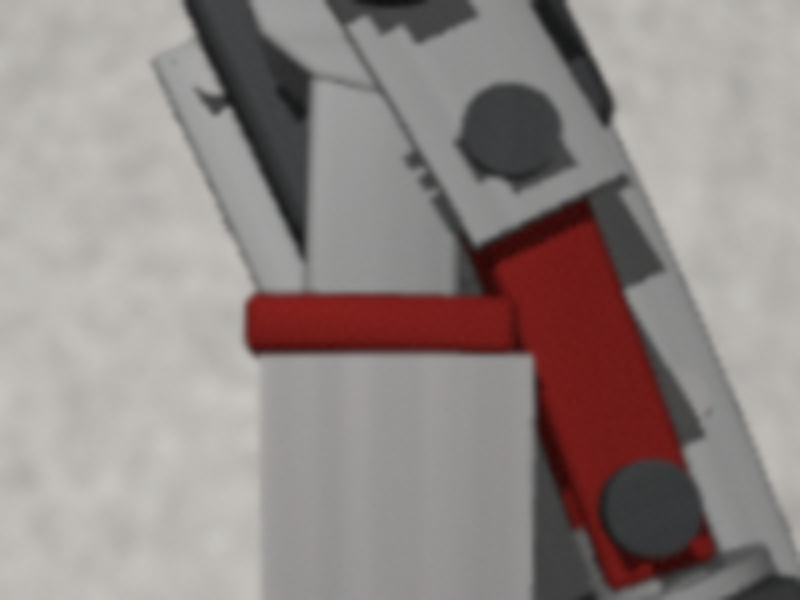

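View pics/w20.png

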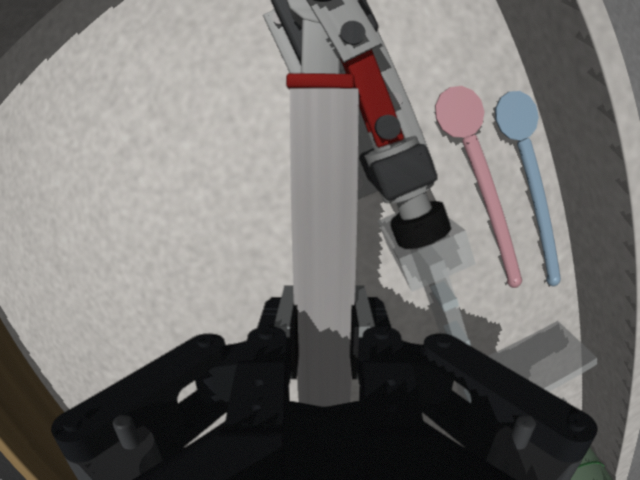

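```bash
python3 -m inch '[0,-0.12,0,0]' - 80 | grep ft && python3 -m inch '[-0.4,0,0,0,-0.6,0,0,0]' | grep ft && python3 -m inch '[-0.8,0,0,0,-0.8,0,0,0]' | grep ft && python3 - <<'E'
from h import *
c=cam("wrist","w21")
o=status.get_obs();print(o["t"],o["tcp_pos"],o["ft_force"],o["wrist_torque"],o["grip_width"])
cv2.imwrite("pics/w21c.png",cv2.resize(c["pixels"][0:150,225:425,::-1],None,fx=4,fy=4,interpolation=cv2.INTER_CUBIC))
E
```

```text
ft_force: [-0.7, -0.5, -1.6]
ft_force: [0.7, 0.2, -1.4]
ft_force: [0.3, -0.3, -1.7]
22.05 [637.34872918 -14.0070448   25.16352657] [ 0.04452371  0.2477909  -1.68671935] [ 0.01544606  0.05337501 -0.02641587] 0.2291849378783402
```

View pics/w21c.png

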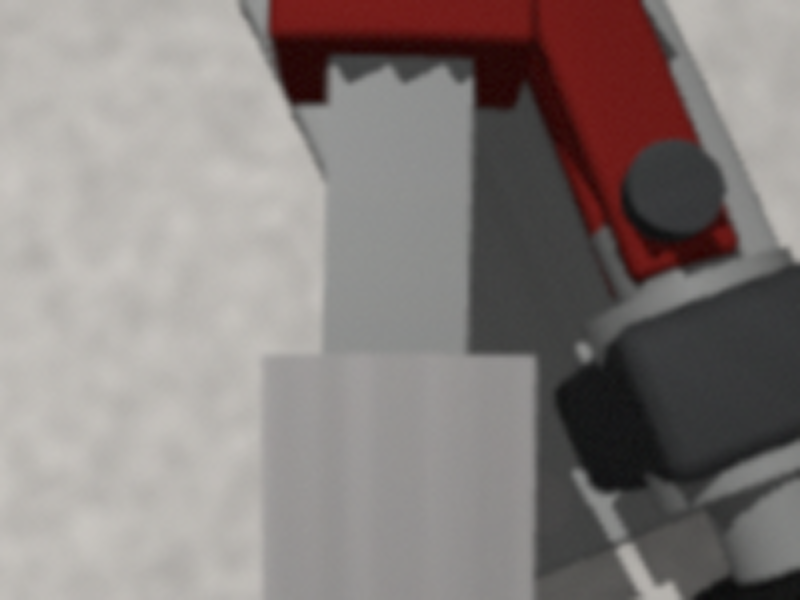

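The stub stays centred, and the lever's direction measures about 60.1°, against a predicted stop of 60.2°. I'll continue drawing the bar off and look.

```bash
python3 -m inch '[-1,-0.02,0,0,-1,-0.02,0,0]' | grep ft && python3 -m inch '[-1.2,-0.02,0,0,-1.5,0,0,0,-1.5,0,0,0,-1.3,0,0,0,0,0,0,0]' && python3 - <<'E'
from h import *
c=cam("wrist","w22");t=cam("top")
o=status.get_obs();print(o["t"],o["tcp_pos"],o["ft_force"],o["wrist_torque"],o["grip_width"])
for nm in ["lever_tip","lever_shoulder","lever_pivot"]:
    print(nm,[(np.round(d["centre"],1).tolist(),round(d["score"],2),atz(c,d["centre"],57,True).round(1).tolist()) for d in eyes.landmark_of(nm,"wrist")[:2]])
cv2.imwrite("pics/t22c.png",cv2.resize(t["pixels"][120:330,190:450,::-1],None,fx=3,fy=2.85,interpolation=cv2.INTER_CUBIC))
E
```

```text
ft_force: [0.1, -0.9, -1.5]
t: 22.92
tcp_pos: [601.4, -79.1, 25.3]
orientation: [0.86, 0.511, -0.0, -0.0]
ft_force: [0.1, -0.2, -1.2]
grip_width: 0.228
23.025 [601.99995647 -78.10760816  25.35407215] [-0.67051084 -0.2024312  -1.15159795] [ 0.0025409  -0.02766994  0.07653973] 0.23040352771771833
lever_tip []
lever_shoulder []
lever_pivot []
```

View pics/w22.png

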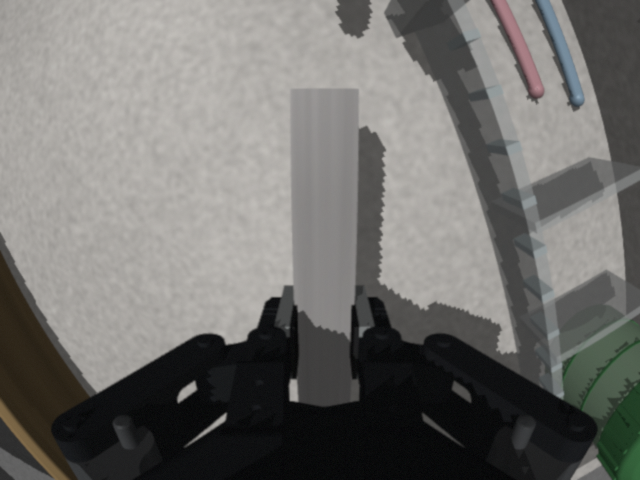

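View pics/t22c.png

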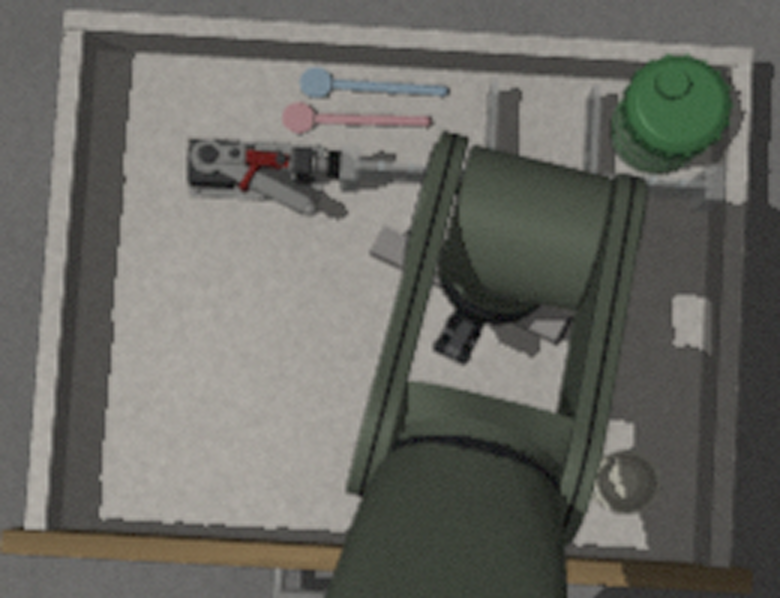

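```bash
python3 -m inch '[0,0,1,0,0,0,1.2,0,0,0,0.7,0]' && python3 -m inch '[0,0,0.2,0]' | grep -E "tcp|ft" && python3 -m inch '[0,0,0.1,0]' | grep -E "tcp|ft"&& python3 -m inch '[0,0,0.08,0]' | grep -E "tcp|ft"
```

```text
t: 23.55
tcp_pos: [600.8, -77.5, -5.5]
orientation: [0.859, 0.512, -0.001, -0.001]
ft_force: [0.1, 0.1, -0.5]
grip_width: 0.233
tcp_pos: [601.0, -77.7, -7.0]
ft_force: [0.2, -0.3, -0.8]
tcp_pos: [601.9, -78.0, -6.9]
ft_force: [0.7, 0.9, -0.2]
tcp_pos: [602.3, -78.1, -7.2]
ft_force: [0.6, 0.2, -1.5]
```

```bash
python3 -m inch '[0,0,0.05,0]' | grep -E "tcp|ft" && python3 -m inch '[0,0,0.05,0]' | grep -E "tcp|ft"&& python3 -m inch '[0,0,0,0]' | grep -E "tcp|ft"
```

```text
tcp_pos: [602.2, -78.1, -7.7]
ft_force: [1.3, -0.3, -0.6]
tcp_pos: [602.2, -78.1, -7.9]
ft_force: [-1.4, -0.1, 3.5]
tcp_pos: [602.2, -78.1, -8.0]
ft_force: [-0.9, 0.0, 2.0]
```

Floor contact at 2–3 N. Releasing slowly by opening only partly.

```bash
python3 -m inch '[0,0,0,0,0,0,0,0]' -0.4 20 | grep -E "ft|grip" && python3 -m inch '[0,0,0,0,0,0,0,0]' -0.2 | grep -E "ft|grip" && python3 -m inch '[0,0,-0.5,0,0,0,-1.5,0,0,0,-3,0,0,0,-4,0,0,0,-4,0,0,0,-3,0,0,0,0,0]' && python3 - <<'E'
from h import *
c=cam("wrist","w24")
o=status.get_obs();print(o["t"],o["tcp_pos"],o["ft_force"])
for nm in ["lever_tip","lever_shoulder","lever_pivot","foot","divider","bar","bar_mouth"]:
    print(nm,[(np.round(d["centre"],1).tolist(),round(d["score"],2),atz(c,d["centre"],{'bar':23,'bar_mouth':23,'divider':12}.get(nm,57),True).round(1).tolist()) for d in eyes.landmark_of(nm,"wrist")[:2]])
E
```

```text
ft_force: [0.3, 0.4, -0.4]
grip_width: 0.302
ft_force: [0.5, 1.1, -0.8]
grip_width: 0.4
t: 25.68
tcp_pos: [604.9, -78.8, 156.6]
orientation: [0.859, 0.512, 0.003, 0.003]
ft_force: [0.7, 1.1, 0.1]
grip_width: 0.397
25.725 [603.19222141 -78.32837543 154.00044868] [ 0.16138928 -0.17039667 -0.26435026]
lever_tip [([317.8, 49.1], 0.66, [663.3, 38.1, 57.0])]
lever_shoulder []
lever_pivot []
foot []
divider [([431.0, 211.6], 0.64, [689.5, -119.5, 12.0])]
bar [([316.7, 206.8], 0.79, [604.9, -66.9, 23.0])]
bar_mouth [([322.2, 114.1], 0.8, [644.5, -3.3, 23.0])]
```

View pics/w24.png

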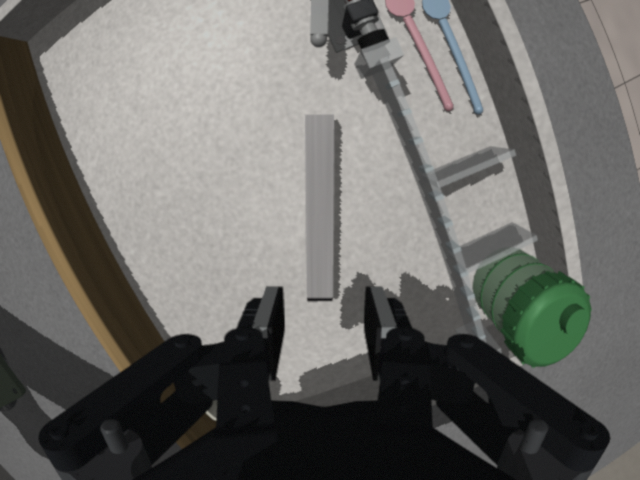

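The bar lies flat, with its mouth at (320,115) and cap at (320,298). I'll pass the camera over the clamp to check the lever angle.

```bash
python3 -m inch '[2,0,0,0,4,0,0,0,3,0,0,0,1.5,0,0,0,0,0,0,0,0,0,0,0]' | head -2 && python3 - <<'E'
from h import *
c=cam("wrist","w25")
o=status.get_obs();print(o["t"],o["tcp_pos"],o["ft_force"])
L={}
for nm in ["lever_tip","lever_shoulder","lever_pivot","foot"]:
    r=eyes.landmark_of(nm,"wrist");print(nm,[(np.round(d["centre"],1).tolist(),round(d["score"],2),atz(c,d["centre"],57,True).round(1).tolist()) for d in r[:2]])
    if r:L[nm]=atz(c,r[0]["centre"],57,True)
P=np.array([709.2,116.9])
for a in (1.30,1.40,1.484):
    th=2.793+a-0.085
    print(a,[proj(c,[P[0]+r*np.cos(th),P[1]+r*np.sin(th),57],True).round(1).tolist() for r in (0,36,89.5)])
for nm in L:
    d=L[nm][:2]-P;print(nm,np.hypot(*d),(np.arctan2(d[1],d[0])%6.283)-2.793+0.085)
cv2.imwrite("pics/w25c.png",cv2.resize(c["pixels"][60:260,190:450,::-1],None,fx=3,fy=3,interpolation=cv2.INTER_CUBIC))
E
```

```text
t: 26.82
tcp_pos: [651.6, 13.7, 151.2]
26.875 [651.5541509   13.4367971  151.32601515] [ 0.39854567  0.39993783 -0.51823742]
lever_tip [([327.2, 60.3], 0.64, [710.4, 119.4, 57.0]), ([322.0, 192.1], 0.63, [663.3, 40.1, 57.0])]
lever_shoulder [([325.3, 115.6], 0.61, [690.7, 85.9, 57.0]), ([427.2, 321.6], 0.56, [688.5, -92.1, 57.0])]
lever_pivot [([325.1, 63.0], 0.7, [708.2, 118.4, 57.0]), ([322.6, 194.2], 0.49, [663.0, 38.6, 57.0])]
foot [([382.2, 191.8], 0.95, [700.9, 20.3, 57.0]), ([456.6, 159.4], 0.27, [760.4, 16.4, 57.0])]
1.3 [[327.5, 64.2], [316.5, 114.4], [301.0, 189.6]]
1.4 [[327.5, 64.2], [321.7, 115.2], [313.6, 191.5]]
1.484 [[327.5, 64.2], [326.2, 115.5], [324.3, 192.2]]
lever_tip 2.80923910561506 -1.5722540657735073
lever_shoulder 36.083566061266424 1.4672390293102087
lever_pivot 1.8171773304990204 -0.5604586775948754
foot 96.9681593747447 1.9182919691660452
```

View pics/w25.png

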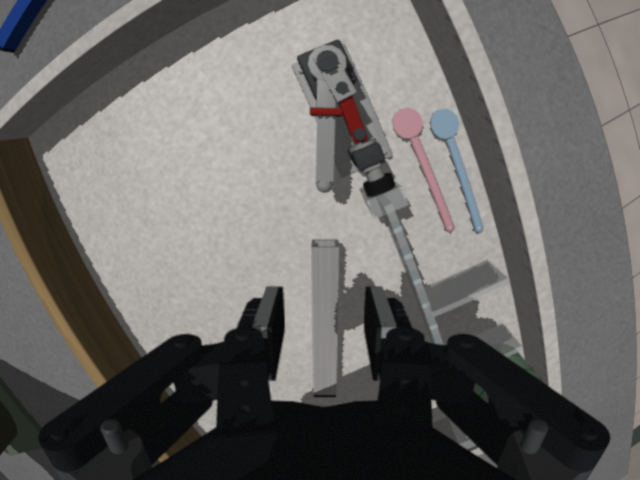

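Lever tip at (324,187) matches the prediction for 1.484 (column 324; 1.40 would be 314). Now I'll clear the arm and check the divider and the other things.

```bash
python3 -m inch '[0,0,-4,0,0,0,-5,0,-2,0,0,0,-4.5,-0.5,0,0,-4.5,-0.5,0,0,-4.5,-0.5,0,0,-4.5,-0.5,0,0,-4.5,-0.5,0,0,-4.5,-0.5,0,0,-4.5,-0.5,0,0,-4.5,-0.5,0,0,-4,-0.5,0,0]' && python3 -m inch '[0,0,0,0,0,0,0,0]' | head -2 && python3 - <<'E'
from h import *
t=cam("top");s=cam("scene")
for nm in ["divider","egg_cup","dispenser","spoon_pink","spoon_blue","bar"]:
    print(nm,[np.round(d["centre"],1).tolist() for d in eyes.landmark_of(nm,"top")[:2]],[np.round(d["centre"],1).tolist() for d in eyes.landmark_of(nm,"scene")[:2]])
a=np.array([600,-14,12.]);y=-.085;R=np.array([[np.cos(y),-np.sin(y)],[np.sin(y),np.cos(y)]])
for q in [(100,-235,0),(100,-235,50),(100,44,50)]:
    X=np.r_[R@q[:2]+a[:2],12+q[2]];print(q,proj(t,X).round(1),proj(s,X).round(1))
cv2.imwrite("pics/t26c.png",cv2.resize(t["pixels"][120:330,190:450,::-1],None,fx=3,fy=2.85,interpolation=cv2.INTER_CUBIC))
cv2.imwrite("pics/t26d.png",cv2.resize(t["pixels"][140:210,340:450,::-1],None,fx=7,fy=7,interpolation=cv2.INTER_CUBIC))
cv2.imwrite("pics/s26c.png",cv2.resize(s["pixels"][150:370,200:460,::-1],None,fx=3,fy=2.7,interpolation=cv2.INTER_CUBIC))
E
```

```text
t: 28.58
tcp_pos: [410.1, -334.7, 240.7]
orientation: [0.86, 0.511, -0.0, -0.0]
ft_force: [0.6, 0.4, 0.3]
grip_width: 0.4
t: 28.82
tcp_pos: [411.7, -333.0, 240.9]
divider [[360.9, 184.1]] [[344.8, 306.3]]
egg_cup [[393.6, 289.2], [259.8, 174.3]] [[258.3, 284.1]]
dispenser [[407.0, 165.5]] [[342.0, 343.3]]
spoon_pink [[302.0, 160.6]] [[394.7, 273.1], [331.9, 259.0]]
spoon_blue [[305.7, 149.2]] [[367.4, 245.9], [398.9, 279.5]]
bar [[345.3, 219.4], [150.1, 266.6]] [[161.3, 311.4], [372.1, 160.8]]
(100, -235, 0) [426.2 188.1] [316.4 348.1]
(100, -235, 50) [431. 184.] [316.2 338.5]
(100, 44, 50) [303.3 176.4] [377.3 257.1]
```

View pics/t26c.png

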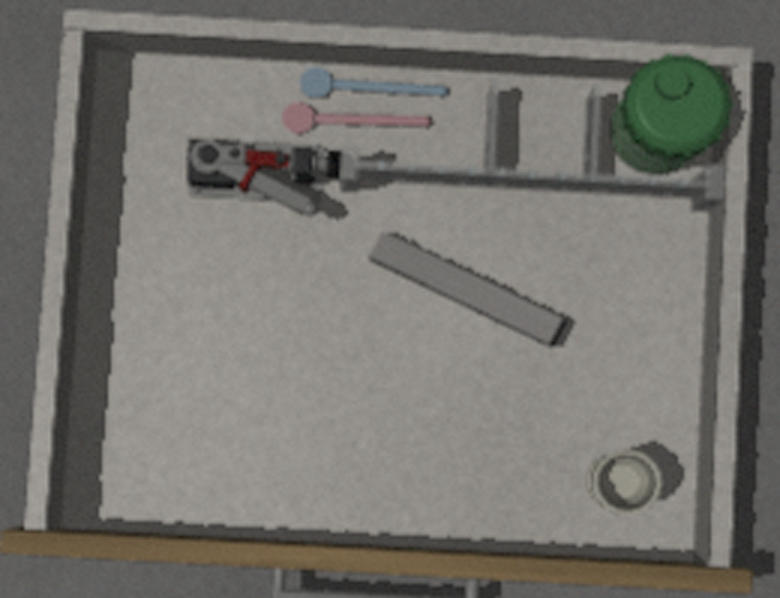

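View pics/t26d.png

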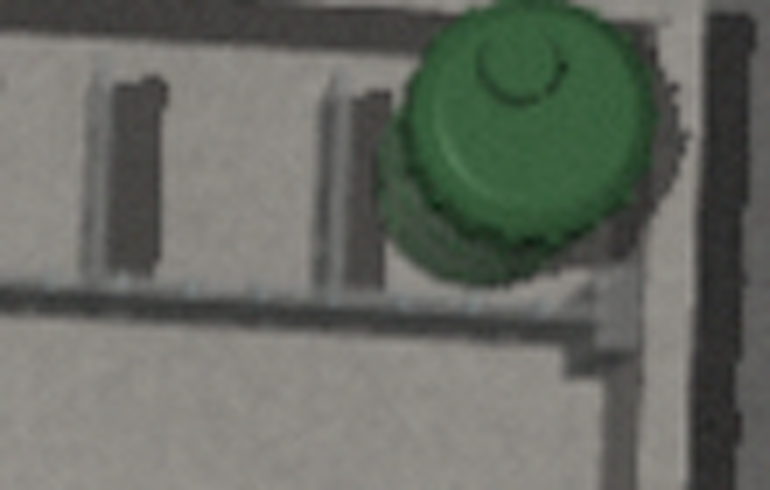

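View pics/s26c.png

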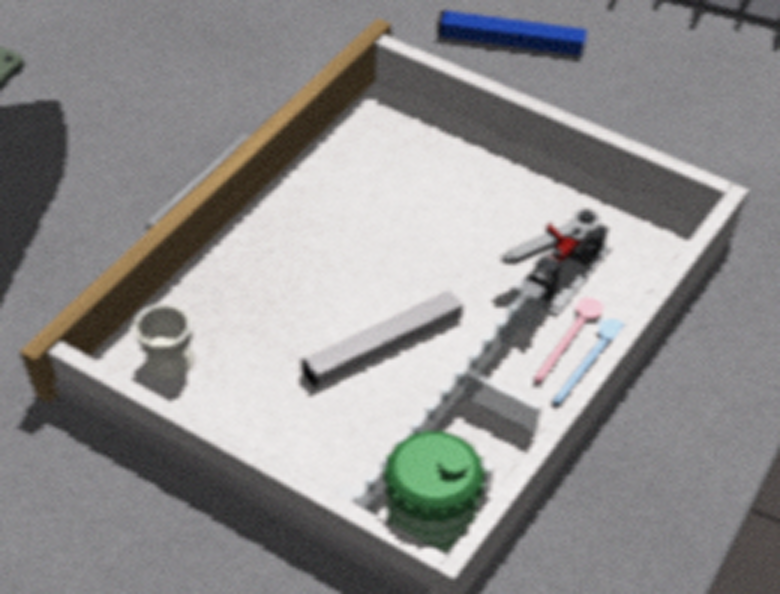

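The lever is closed and the divider's end block meets the right wall. The bar lies flat in front of the divider, and the cup, dispenser and spoons are where they were. Handing in.

```bash
python3 -c "
from station import job_done,status
print(status.get_obs()['t']);print(job_done())"
```

```text
29.525
the job is handed in; nothing more can be done
None
```

The job is done and was handed in at 29.5 s. The aluminium bar went fully home on the lever and threw it past its dead point onto its stop. I then drew the bar off and laid it flat in front of the divider.

**Last checks**
- **Lever:** its tip appears at pixel column 324, which is where an angle of 1.484 (the stop) should put it; 1.40 (the dead point) would be column 314. The shoulder landmark gave 1.467.
- **Force:** the highest sideways reading on the way was about 10.5 N, from the load before the dead point. At the stop the force rose from 3 to 7 N while the lever stayed put, and I eased off there. The estimated contact is nearer the pivot than the bar's middle, so 7 N should be under the 10 N limit. The gripper did not touch the lever.
- **Divider:** it moved right, and its end block reaches the right wall in the top view. I did not measure the gap or the clamping force.
- **Other things:** the egg cup, dispenser and spoons look unmoved in the pictures. Some of the network's spoon landmarks in the scene camera were wrong, so I judged the spoons by eye.

**What went wrong or disagreed**
- **Grasp:** the first two grasps closed on air above the bar. The real fingertips sit about 21 mm short of the stated TCP. The bar may have been nudged by a few millimetres, but no other harm showed.
- **Floor contact:** finding the floor by feel gave one 27 N reading from the fingertips.

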